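# Pack the drilled flanges

## Task

Pack all the loose drilled steel flanges for transport: turn each one until its three holes line up with the three studs of the open plywood box and slide it right down, so that they all lie flat, one on another, on the pad. Only when all of them are on, raise the four hinged walls of the box by their tabs until all stand upright. Leave the other things on the bench where they are.

Things in the scene. Friction and masses are not known exactly. Their poses are not given: they have to be found in the camera images.
- box: knock-down plywood box, fixed: base 108 x 108 x 8 mm, z up, origin at the centre of its underside on the bench (z = 0). On it a round aluminium pad (radius 27 mm, top 12 mm above the bench) with three upright steel studs. Four hinged walls hang on its sides, leaning outward: wall_1 on its +x side, wall_2 +y, wall_3 -x, wall_4 -y
- seat (a point): centre of the pad's top, 12 mm above the bench; axes as the box's. The first flange lies here, the others on it. The three studs are 7 mm thick, 48 mm tall above this (top 8 mm tapered to 3 mm), 18 mm from it, at 0, 120 and 240 degrees from the box's x axis towards its y axis
- flange_1: steel disc, 64 mm across, 10 mm thick, 0.2 kg; two parallel flats 54 mm apart facing its +y and -y (firm grip); three 10 mm through holes 18 mm from its centre at 0, 120, 240 degrees from its x axis; origin: centre of the underside, z its axis; same either side up; all alike; starts flat on the bench. Two to four are present (the rest None from the outset)
- flange_2: steel disc, 64 mm across, 10 mm thick, 0.2 kg; two parallel flats 54 mm apart facing its +y and -y (firm grip); three 10 mm through holes 18 mm from its centre at 0, 120, 240 degrees from its x axis; origin: centre of the underside, z its axis; same either side up; all alike; starts flat on the bench. Two to four are present (the rest None from the outset)
- flange_3: steel disc, 64 mm across, 10 mm thick, 0.2 kg; two parallel flats 54 mm apart facing its +y and -y (firm grip); three 10 mm through holes 18 mm from its centre at 0, 120, 240 degrees from its x axis; origin: centre of the underside, z its axis; same either side up; all alike; starts flat on the bench. Two to four are present (the rest None from the outset)
- flange_4: steel disc, 64 mm across, 10 mm thick, 0.2 kg; two parallel flats 54 mm apart facing its +y and -y (firm grip); three 10 mm through holes 18 mm from its centre at 0, 120, 240 degrees from its x axis; origin: centre of the underside, z its axis; same either side up; all alike; starts flat on the bench. Two to four are present (the rest None from the outset)
- wall_1 (a joint): hinge of the plywood wall on the box's +x side: 0 flat outward, 1.57 upright, stop at 1.62; starts 0.35 to 0.8; stays where left (stiff, 0.045 N m). Hinge line level, 54 mm from the box's centre, 8 mm above the bench. Wall 50 mm tall, 102 wide, 5 thick (all on the outer side of the hinge line), with a hand tab in the middle of its free edge
- wall_1_tab (a point): point in wall_1's hand tab, 66 mm from the hinge line, mid thickness. The tab is 22 mm wide (along the hinge line = the point's y axis), 5 mm thick, sticks out 28 mm past the wall's free edge; point x points from hinge to tab tip, z to the inner side. Pinched across its 22 mm it can turn between the pads as the wall swings
- wall_2 (a joint): hinge of the plywood wall on the box's +y side: 0 flat outward, 1.57 upright, stop at 1.62; starts 0.35 to 0.8; stays where left (stiff, 0.045 N m). Hinge line level, 54 mm from the box's centre, 8 mm above the bench. Wall 50 mm tall, 102 wide, 5 thick (all on the outer side of the hinge line), with a hand tab in the middle of its free edge
- wall_2_tab (a point): point in wall_2's hand tab, 66 mm from the hinge line, mid thickness. The tab is 22 mm wide (along the hinge line = the point's y axis), 5 mm thick, sticks out 28 mm past the wall's free edge; point x points from hinge to tab tip, z to the inner side. Pinched across its 22 mm it can turn between the pads as the wall swings
- wall_3 (a joint): hinge of the plywood wall on the box's -x side: 0 flat outward, 1.57 upright, stop at 1.62; starts 0.35 to 0.8; stays where left (stiff, 0.045 N m). Hinge line level, 54 mm from the box's centre, 8 mm above the bench. Wall 50 mm tall, 102 wide, 5 thick (all on the outer side of the hinge line), with a hand tab in the middle of its free edge
- wall_3_tab (a point): point in wall_3's hand tab, 66 mm from the hinge line, mid thickness. The tab is 22 mm wide (along the hinge line = the point's y axis), 5 mm thick, sticks out 28 mm past the wall's free edge; point x points from hinge to tab tip, z to the inner side. Pinched across its 22 mm it can turn between the pads as the wall swings
- wall_4 (a joint): hinge of the plywood wall on the box's -y side: 0 flat outward, 1.57 upright, stop at 1.62; starts 0.35 to 0.8; stays where left (stiff, 0.045 N m). Hinge line level, 54 mm from the box's centre, 8 mm above the bench. Wall 50 mm tall, 102 wide, 5 thick (all on the outer side of the hinge line), with a hand tab in the middle of its free edge
- wall_4_tab (a point): point in wall_4's hand tab, 66 mm from the hinge line, mid thickness. The tab is 22 mm wide (along the hinge line = the point's y axis), 5 mm thick, sticks out 28 mm past the wall's free edge; point x points from hinge to tab tip, z to the inner side. Pinched across its 22 mm it can turn between the pads as the wall swings
- race: steel bearing race, a plain ring 52 mm across, 16 mm high lying or standing on the bench, not part of the job, not to be moved; origin on or near its middle
- spanner: spanner lying or standing on the bench, not part of the job, not to be moved; origin on or near its middle
- jar: jar 52 mm across, 60 mm tall lying or standing on the bench, not part of the job, not to be moved; origin on or near its middle
- driver: screwdriver lying or standing on the bench, not part of the job, not to be moved; origin on or near its middle
- loose_drawer: grey plastic drawer, 120 x 60 x 45 mm lying or standing on the bench, not part of the job, not to be moved; origin on or near its middle
- bush: brass flanged bush, 40 mm across, 30 mm high lying or standing on the bench, not part of the job, not to be moved; origin on or near its middle
- carton: small closed cardboard carton 90 x 70 x 50 mm lying or standing on the bench, not part of the job, not to be moved; origin on or near its middle

How it is judged:
By the outcome, as a careful person would: the job done as asked, in the order asked, and still so for the second after the job is handed in, with the robot touching nothing.
Of flange_1, flange_2, flange_3, flange_4 only 2 to 4 are there at a start; the rules pass over those that are not, and their reading is None.
At some moment in a run one of flange_1, flange_2, flange_3, flange_4 may be knocked a few centimetres aside while the robot is not near it.
Once in a run the grip may slacken for a moment while it holds something.
It also fails if it takes over 210 s, if anything falls off the work surface, if the arm or the gripper's body presses on something with over 40 N, if the wrist force passes 120 N, or if a joint passes its speed limit or range.

## Robot

A 6-joint arm with a two-finger parallel gripper is mounted at the origin on the work surface. World frame = base frame: x ahead of the robot, y to its left, z up, the work surface at z = 0. Lengths are in m, angles in degrees, forces in N, time in s.
With the tool pointing down it reaches from about 0.3 to 0.75 m from the base axis. Payload 8.5 kg.
Tool frame: the origin (TCP) lies on the centre line of the jaws, within the pads' length; the fingertips stand 11 mm ahead of it and the grasp point (between the pads) lies 8 mm behind it; z points along the fingers, y is the line along which they close (so a half turn about z gives the same grasp; the last joint's range is limited). The gripper opens to 85 mm and grips with 20 to 120 N. Pads are 22 mm wide; open, the fingers measure 114 mm over their backs; the gripper's body (76 mm by 85 mm) begins 54 mm behind the grasp point. The pads swing forward as they close: fully open they stand 13 mm farther back than shut.
Start: joints at [-84.127, 21.807, 74.336, -0, 83.858, -12.336], TCP at [0.172, -0.522, 0.209] pointing down, gripper open.
Joint ranges: [-178.18, 178.18], [-50.72, 133.34], [12.68, 142.11], [-81.47, 261.47], [9.98, 163.14], [-165.26, 165.26]. Speed limits (degrees/s): [136.94, 136.94, 180, 180, 180, 180].

## Interface

Orientations are given as a 3x3 rotation matrix whose columns are the frame's x, y, z axes.
In Python, from rig import env gives the robot as it stands.
- The arm moves only by the tool nudge_tcp, called after ">>>" in YAML: its name, and indented under it one key for each argument. Schema: {"type":"object","properties":{"deltas":{"type":"object","properties":{"dx":{"type":"array","items":{"type":"number"},"minItems":1,"maxItems":10},"dy":{"type":"array","items":{"type":"number"},"minItems":1,"maxItems":10},"dz":{"type":"array","items":{"type":"number"},"minItems":1,"maxItems":10},"rz":{"type":"array","items":{"type":"number"},"minItems":1,"maxItems":10},"finger_gap":{"type":"array","items":{"type":"number"},"minItems":1,"maxItems":10}},"additionalProperties":false,"required":["dx","dy","dz","rz","finger_gap"]},"squeeze":{"type":"number"},"only":{"type":"string"},"quiet":{"type":"boolean"},"lines":{"type":"string"}},"required":["deltas"],"additionalProperties":false}. deltas is an object with one list for each field, all of the same length, 1 to 10, a row being the entries at one place: dx, dy, dz (the shift in m), rz (a turn about the tool's z in degrees), finger_gap (the finger opening in m); each row shifts and turns the commanded pose from where the row before left it, along the tool's axes as they then stand; what a row does not reach is not made up. A row lasts 1/10 s, in which the tool goes at most 0.05 m and 8.59 degrees, less where a joint would pass 70% of its speed; a pose out of reach is approached as far as the arm can. The fingers move at their own pace and stop on an object; squeeze is the grip in N (left out, the last holds). Time passes only in rows, so rows that do not move let the fingers close. The tool returns the time, the measured TCP pose, the force, the opening and the grip force at its end. only (a regular expression) keeps the lines of the reply that match it, lines (a string "A,B") keeps lines A to B, and quiet returns only ok. Input that does not fit is refused with a message, and nothing moves.
- env.observe(): the state, without advancing time (a new reading comes with each control period).
- env.get_image(name): name is "scene" or "side" or "wrist"; returns a dict with "pixels" (400x640x3 uint8, red, green, blue), "K" (3x3 intrinsics, pixels), "extrinsics" (4x4, takes a point from world to camera coordinates). Camera axes: x right, y down, z forward; pixel columns grow to the right and rows downward; lengths in m; the calibration is good to about 2 mm. A picture is of the moment at which its call begins. There is no depth.
- env.close_job(): hands the job in; it is judged then, once.
The state is a dict: "time_s": time; "q": joint angles; "qvel": joint speeds; "joint_efforts": joint torques, N m; "position": TCP position; "tool_rot": TCP orientation; "ft_force": force on the tool from outside, world axes, zero at the start; "wrist_torque": the same for the moment, N m; "grip_width": finger opening in m; "gripper_force": force on a finger pad.
Only numpy, scipy, OpenCV 4.12 (cv2) and the standard library are available. Lean on these libraries where they do the work, as an engineer would, in place of code of your own. Each camera call takes 0.05 s, during which the arm holds its last target. There are 200 camera calls.

## Working session

There is one attempt and no reset: what is moved stays moved. The work goes in short steps, Python scripts to look and compute and a tool call to move; the robot and the scene stay as the last step left them, time stands still between calls to the robot, and variables do not carry over. Pictures are saved under pics/ and viewed, at most 14 in all, crops included, and the job is handed in when it is done.

```bash
ls; mkdir -p pics; python3 - <<'E'
from rig import env
import cv2
for n in ["scene","side","wrist"]:
    d=env.get_image(n); cv2.imwrite(f"pics/{n}0.png",d["pixels"][:,:,::-1]); print(n,d["K"].tolist(),d["extrinsics"].round(4).tolist() if hasattr(d["extrinsics"],'round') else d["extrinsics"])
o=env.observe(); print(o)
E
```

```text
pics
rig.py
scene [[381.31932424129667, 0.0, 320.9848008100839], [0.0, 381.31932424129667, 200.52060993249862], [0.0, 0.0, 1.0]] [[-0.3483, 0.9374, -0.0003, 0.1903], [0.6665, 0.2474, -0.7032, -0.3407], [-0.6591, -0.2451, -0.711, 1.4104], [0.0, 0.0, 0.0, 1.0]]
side [[406.547574716238, 0.0, 321.9633881182689], [0.0, 406.547574716238, 201.38534453845824], [0.0, 0.0, 1.0]] [[-0.7791, -0.6266, 0.0188, 0.4124], [-0.4945, 0.596, -0.6327, 0.2849], [0.3852, -0.5022, -0.7742, 1.1817], [0.0, 0.0, 0.0, 1.0]]
wrist [[287.21295698748975, 0.0, 323.4381998234752], [0.0, 287.21295698748975, 199.876379190869], [0.0, 0.0, 1.0]] [[0.3128, -0.9498, -0.0016, -0.5495], [-0.9029, -0.2979, 0.3098, -0.0404], [-0.2947, -0.0954, -0.9508, 0.3795], [0.0, 0.0, 0.0, 1.0]]
{'time_s': 0.15, 'q': array([-8.41278487e+01,  2.18323470e+01,  7.43713258e+01,  3.39859296e-04,
        8.38586450e+01, -1.23380218e+01]), 'qvel': array([-0.05981515, -0.0805214 , -0.18371768,  0.04835873, -0.01880531,
        0.0356307 ]), 'joint_efforts': array([ 7.68716400e-04, -4.48624849e+01, -2.31346911e+01, -3.07778437e-04,
        3.78734680e-03, -3.00049564e-06]), 'position': array([ 0.17183054, -0.52221417,  0.20827185]), 'tool_rot': array([[ 9.49916792e-01,  3.12502924e-01, -1.05409788e-04],
       [ 3.12502851e-01, -9.49916205e-01,  1.08254638e-03],
       [ 2.38168442e-04, -1.06126984e-03, -9.99999408e-01]]), 'ft_force': array([-0.60527252,  0.4074341 ,  1.01850127]), 'wrist_torque': array([ 0.01948162, -0.05448953, -0.01254725]), 'gripper_force': 0.0, 'grip_width': 0.08516095225329073}
```

View pics/scene0.png

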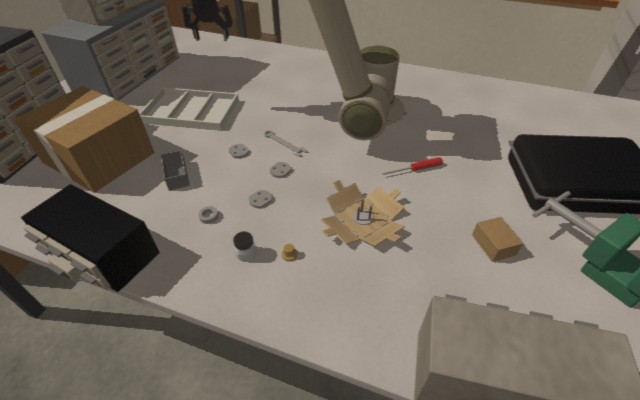

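View pics/side0.png

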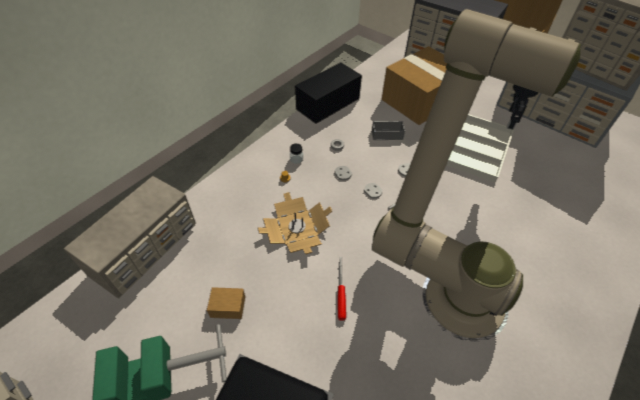

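The scene view shows three flanges near (239,151), (281,169) and (261,199), the race at (208,214), the jar at (244,243), the bush at (289,252) and the box at (365,215). The side view agrees: the box is near (296,226) and the flanges are near (343,172), (373,190) and (404,169).

```bash
cat > h.py <<'E'
import numpy as np, cv2
from rig import env
def ray(d,px):
    E=np.array(d["extrinsics"]); R,t=E[:3,:3],E[:3,3]
    v=R.T@np.linalg.inv(d["K"])@np.array([px[0],px[1],1.]); return -R.T@t,v
def onplane(d,px,z):
    c,v=ray(d,px); return c+v*(z-c[2])/v[2]
def proj(d,p):
    E=np.array(d["extrinsics"]); q=np.array(d["K"])@(E[:3,:3]@np.array(p)+E[:3,3]); return q[:2]/q[2]
def tool(target):
    "world xyz -> shift in tool axes"
    o=env.observe(); return o["tool_rot"].T@(np.array(target)-o["position"])
def topdown(d,c,half,z,n=400):
    "rectify the plane z around c (rows: +x up, cols: +y left)"
    w=np.float32([[c[0]+half,c[1]+half,z],[c[0]+half,c[1]-half,z],[c[0]-half,c[1]-half,z],[c[0]-half,c[1]+half,z]])
    H=cv2.getPerspectiveTransform(np.float32([proj(d,p) for p in w]),np.float32([[0,0],[n,0],[n,n],[0,n]]))
    return cv2.warpPerspective(d["pixels"],H,(n,n))
E
python3 - <<'E'
from h import *
d=env.get_image("scene"); s=env.get_image("side"); w=env.get_image("wrist")
for n,p,z in [("f a",(239,151),.01),("f b",(281,169),.01),("f c",(261,199),.01),("race",(208,214),.016),("box",(365,218),.012),("jar",(244,252),0),("bush",(289,258),0),("driver",(413,167),.01),("span",(286,143),0),("drawer",(175,170),.03),("carton",(497,238),.03)]:
    print(n,onplane(d,p,z).round(3))
for n,p,z in [("f a",(404,169),.01),("f b",(373,190),.01),("f c",(343,172),.01),("box",(296,226),.012)]: print("side",n,onplane(s,p,z).round(3))
o=env.observe(); c,_=ray(w,(0,0)); E=np.array(w["extrinsics"]); print("cam in tool",o["tool_rot"].T@(c-o["position"]), (o["tool_rot"].T@E[:3,:3].T).round(3).tolist())
E
```

>>> nudge_tcp:
  deltas: {"dx": [0.037,0.037,0.037,0.037,0.037,0.037,0.037,0.037,0.037,0.037],"dy": [-0.0194,-0.0194,-0.0194,-0.0194,-0.0194,-0.0194,-0.0194,-0.0194,-0.0194,-0.0194],"dz": [0,0,0,0,0,0,0,0,0,0],"rz": [0,0,0,0,0,0,0,0,0,0],"finger_gap": [0.085,0.085,0.085,0.085,0.085,0.085,0.085,0.085,0.085,0.085]}

```text
time_s: 1.3
position: [0.4637, -0.2211, 0.2088]
tool_rot: [[0.95, 0.312, 0.0], [0.312, -0.95, -0.0], [0.0, 0.0, -1.0]]
ft_force: [0.2, -1.3, -0.1]
grip_width: 0.085
gripper_force: 0.0
```

>>> nudge_tcp:
  deltas: {"dx": [0,0],"dy": [0,0],"dz": [0,0],"rz": [0,0],"finger_gap": [0.085,0.085]}

```text
time_s: 1.5
position: [0.4629, -0.2221, 0.2086]
tool_rot: [[0.949, 0.314, -0.0], [0.314, -0.949, -0.0], [-0.0, -0.0, -1.0]]
ft_force: [-0.1, 0.0, -0.0]
grip_width: 0.0847
gripper_force: 0.0
```

```bash
python3 - <<'E'
from h import *
d=env.get_image("wrist"); cv2.imwrite("pics/w1.png",d["pixels"][:,:,::-1])
print(env.observe()["position"])
for p in [(.408,-.33,.01),(.44,-.17,.01),(.574,-.17,.01)]: print(proj(d,p))
E
```

```text
[ 0.46242624 -0.22277891  0.20861197]
[385.18037979 232.29661229]
[279.61968579 175.10628846]
[310.90058265  67.46968396]
```

View pics/w1.png

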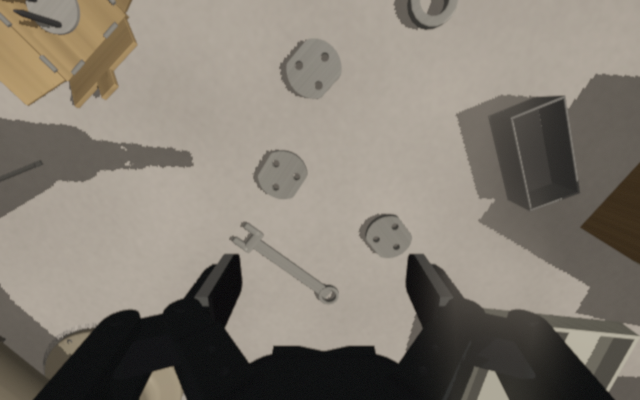

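The wrist view shows flanges at (311,68), (281,174) and (387,236), each with three dark holes. The spanner, race and drawer are clear of them.

```bash
cat >> h.py <<'E'
def flange(d,c,z=.01,save=None,half=.045):
    "flange from the three dark holes in the rectified top plane"
    n=450; im=topdown(d,c,half,z,n); g=cv2.GaussianBlur(cv2.cvtColor(im,cv2.COLOR_RGB2GRAY),(9,9),0)
    if save: cv2.imwrite(save,im[:,:,::-1])
    s=2*half/n; th=cv2.adaptiveThreshold(g,255,cv2.ADAPTIVE_THRESH_MEAN_C,cv2.THRESH_BINARY_INV,101,15)
    cs,_=cv2.findContours(th,cv2.RETR_LIST,cv2.CHAIN_APPROX_NONE); P=[]
    for k in cs:
        a=cv2.contourArea(k)*s*s*1e6; (x,y),(w,h),_=cv2.minAreaRect(k)
        if 25<a<130 and max(w,h)<1.7*min(w,h):
            m=cv2.moments(k); P.append((c[0]+half-m["m01"]/m["m00"]*s,c[1]+half-m["m10"]/m["m00"]*s))
    import itertools; P=np.array(P); best=None
    for t in itertools.combinations(range(len(P)),3):
        q=P[list(t)]; L=[np.hypot(*(q[i]-q[(i+1)%3])) for i in range(3)]
        e=np.abs(np.array(L)-.0312).max()
        if best is None or e<best[0]: best=(e,q)
    if best is None: return None,P
    e,q=best; m=q.mean(0); v=q-m; a=np.degrees(np.angle(np.sum(np.exp(3j*np.arctan2(v[:,1],v[:,0])))))/3
    return np.r_[m,a],e      # x,y, yaw mod 120 and misfit
E
python3 - <<'E'
from h import *
d=env.get_image("wrist")
for i,c in enumerate([(.408,-.33),(.44,-.17),(.574,-.17)]): print(flange(d,c,save=f"pics/r{i}.png"))
a=[cv2.imread(f"pics/r{i}.png")[::2,::2] for i in range(3)]; cv2.imwrite("pics/r.png",np.hstack(a))
E
```

```text
(array([ 0.40215513, -0.33813547, -3.84017   ]), np.float64(0.0001011000868149925))
(array([ 0.44001595, -0.17383366, 44.53577521]), np.float64(0.00018472209811742218))
(array([  0.57384024,  -0.17354491, -25.33506406]), np.float64(0.00020520559726411314))
```

View pics/r.png

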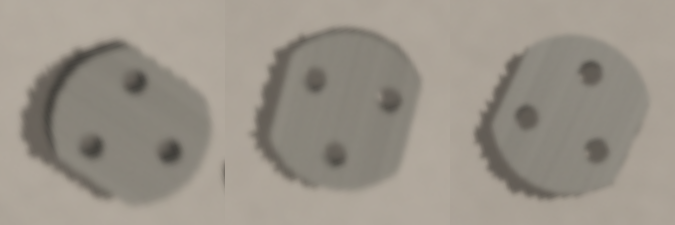

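The flats are clear in this rectified view. Their normals are at about -34°, 74.5° and 64.7°, so the gripping yaws are 56°, 164.5° and -25.3° (mod 180). Next I'll look at the box.

>>> nudge_tcp:
  deltas: {"dx": [0.019,0.019,0.019,0.019,0.019,0.019,0.019,0.019,0,0],"dy": [-0.0375,-0.0375,-0.0375,-0.0375,-0.0375,-0.0375,-0.0375,-0.0375,0,0],"dz": [0,0,0,0,0,0,0,0,0,0],"rz": [0,0,0,0,0,0,0,0,0,0],"finger_gap": [0.085,0.085,0.085,0.085,0.085,0.085,0.085,0.085,0.085,0.085]}

```text
time_s: 2.6
position: [0.5133, 0.1094, 0.2086]
tool_rot: [[0.95, 0.312, -0.0], [0.312, -0.95, -0.0], [-0.0, 0.0, -1.0]]
ft_force: [-1.0, 0.2, -0.1]
grip_width: 0.085
gripper_force: 0.0
```

```bash
python3 - <<'E'
from h import *
d=env.get_image("wrist"); im=d["pixels"]; cv2.imwrite("pics/w2.png",im[:,:,::-1])
E
```

```text
(no output)
```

View pics/w2.png

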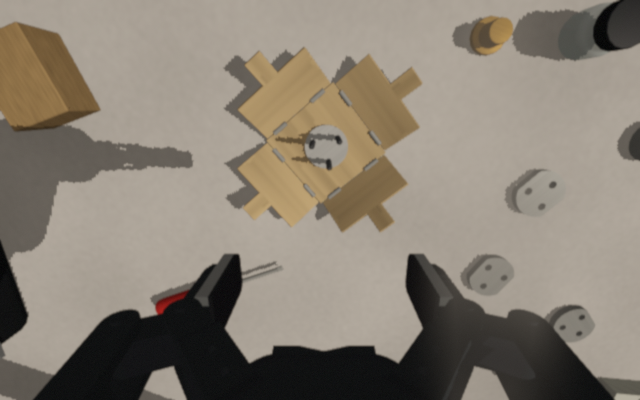

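The box is at (326,143) with the pad at (326,147). The studs are dark marks near (312,145), (338,140) and (329,163). I'll enlarge it.

```bash
python3 - <<'E'
from h import *
d=env.get_image("wrist"); im=d["pixels"]
cv2.imwrite("pics/w2c.png",cv2.resize(im[118:178,280:372],None,fx=8,fy=8,interpolation=cv2.INTER_CUBIC)[:,:,::-1])
for p in [(267,140),(330,82),(385,148),(320,203),(326,147)]: print(onplane(d,p,.008 if p[0]!=326 else .012).round(4))
E
```

```text
[0.5286 0.1879 0.008 ]
[0.6169 0.1345 0.008 ]
[0.5653 0.0439 0.008 ]
[0.47   0.0993 0.008 ]
[0.5438 0.1152 0.012 ]
```

View pics/w2c.png

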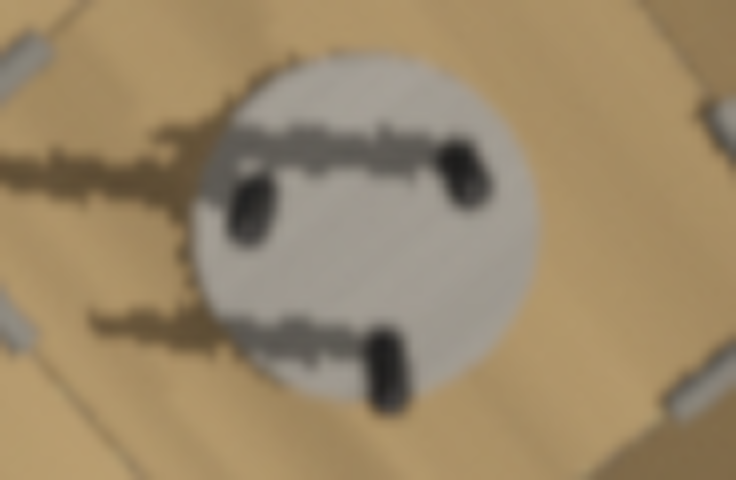

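The pad is centred at crop (366,228). The studs' dark blobs are at crop (252,210), (465,172) and (387,370), and each top leans down the picture.

```bash
cat >> h.py <<'E'
def studs(d,c,half=.04,zmid=.034,thr=70):
    "dark stud blobs; centroid taken at mid height"
    x,y=proj(d,[c[0],c[1],.034]); x0,y0=int(x)-36,int(y)-36; k=4
    g=cv2.resize(cv2.cvtColor(d["pixels"][y0:y0+72,x0:x0+72],cv2.COLOR_RGB2GRAY),None,fx=k,fy=k,interpolation=cv2.INTER_CUBIC)
    n,l,st,ce=cv2.connectedComponentsWithStats((g<thr).astype(np.uint8)); P=[]
    for i in range(1,n):
        if st[i,4]>20*k*k*.5:
            px=((ce[i,0]+.5)/k-.5+x0,(ce[i,1]+.5)/k-.5+y0); P.append(onplane(d,px,zmid)[:2])
    P=np.array(P)
    m=P.mean(0); v=P-m
    return m,np.degrees(np.arctan2(v[:,1],v[:,0])),np.hypot(*v.T)
def pad(d,c):
    im=topdown(d,c,.05,.012,500); hsv=cv2.cvtColor(im,cv2.COLOR_RGB2HSV)
    m=((hsv[:,:,1]<40)).astype(np.uint8)*255; m=cv2.morphologyEx(m,cv2.MORPH_OPEN,np.ones((15,15)))
    cs,_=cv2.findContours(m,cv2.RETR_EXTERNAL,cv2.CHAIN_APPROX_NONE); k=max(cs,key=cv2.contourArea)
    (x,y),r=cv2.minEnclosingCircle(k); return np.array([c[0]+.05-y*2e-4,c[1]+.05-x*2e-4]),r*2e-4
E
python3 - <<'E'
from h import *
d=env.get_image("wrist")
for t in (55,70,85): print(studs(d,(.544,.115),thr=t))
print(pad(d,(.544,.115)))
E
```

```text
(array([0.54468986, 0.11698855]), array([ -32.68347379,   86.64332997, -152.14973121]), array([0.01764304, 0.01795956, 0.0179842 ]))
(array([0.54431113, 0.11670645]), array([ -32.54213642,   87.50991799, -152.15227838]), array([0.01779447, 0.01792529, 0.01784619]))
(array([0.54028449, 0.1273298 ]), array([ -46.95920781,   82.85789962,   57.00852543,  149.0632097 ,
       -122.14427531]), array([0.02774178, 0.02333654, 0.00874585, 0.01708941, 0.02244097]))
(array([0.54342841, 0.11655039]), 0.02696524353027344)
```

```bash
cat >> h.py <<'E'
def go(x,y,yaw,z=None):
    o=env.observe(); R=o["tool_rot"]; cy=np.degrees(np.arctan2(R[1,0],R[0,0])); p=o["position"]
    s=R.T@(np.array([x,y,p[2] if z is None else z])-p); t=(cy-yaw+180)%360-180
    print("yaw %.2f shift %s dist %.3f turn %.2f"%(cy,s.round(4),np.linalg.norm(s),t))
E
```

>>> nudge_tcp:
  deltas: {"dx": [-0.0043,-0.0043,-0.0043,-0.0043,-0.0043,-0.0043,-0.0043],"dy": [0.0411,0.0411,0.0411,0.0411,0.0411,0.0411,0.0411],"dz": [0,0,0,0,0,0,0],"rz": [0,0,0,0,0,0,0],"finger_gap": [0.085,0.085,0.085,0.085,0.085,0.085,0.085]}

```text
time_s: 3.45
position: [0.5741, -0.176, 0.2089]
tool_rot: [[0.951, 0.31, 0.0], [0.31, -0.951, -0.0], [0.0, 0.0, -1.0]]
ft_force: [0.5, 0.2, -0.2]
grip_width: 0.0851
gripper_force: 0.0
```

>>> nudge_tcp:
  deltas: {"dx": [0,0,0,0,0,0,0,0],"dy": [0,0,0,0,0,0,0,0],"dz": [0,0,0,0,0,0,0,0],"rz": [7.27,7.27,7.27,7.27,7.27,7.27,0,0],"finger_gap": [0.085,0.085,0.085,0.085,0.085,0.085,0.085,0.085]}

```text
time_s: 4.25
position: [0.5743, -0.1737, 0.2088]
tool_rot: [[0.904, -0.427, -0.0], [-0.427, -0.904, -0.0], [-0.0, 0.0, -1.0]]
ft_force: [-0.1, 0.3, -0.4]
grip_width: 0.0847
gripper_force: 0.0
```

```bash
python3 - <<'E'
from h import *
d=env.get_image("wrist"); f,e=flange(d,(.574,-.1735)); print(f,e); go(f[0],f[1],f[2],.012)
for c in [(.402,-.338),(.44,-.1738)]: print(flange(d,c))
E
```

```text
[  0.57345237  -0.17392703 -25.3894882 ] 0.00024030578080691187
yaw -25.31 shift [-0.0006  0.0008  0.1967] dist 0.197 turn 0.08
(array([ 0.40257275, -0.33800627, -3.73205489]), np.float64(0.000260838277264093))
(array([ 0.44031902, -0.17404515, 44.59854444]), np.float64(0.0002377208246233456))
```

>>> nudge_tcp:
  deltas: {"dx": [0,0,0,0,0,0,0,0],"dy": [0,0,0,0,0,0,0,0],"dz": [0.045,0.045,0.045,0.035,0.012,0.01,0,0],"rz": [0,0,0,0,0,0,0,0],"finger_gap": [0.075,0.075,0.075,0.075,0.075,0.07,0.066,0.066]}
  squeeze: 40

```text
time_s: 5.1
position: [0.5755, -0.1733, 0.0182]
tool_rot: [[0.903, -0.429, 0.002], [-0.429, -0.903, -0.001], [0.003, 0.0, -1.0]]
ft_force: [-0.5, 0.9, 1.0]
grip_width: 0.0664
gripper_force: 0.0
```

>>> nudge_tcp:
  deltas: {"dx": [0,0,0,0],"dy": [0,0,0,0],"dz": [0,0,0,0],"rz": [0,0,0,0],"finger_gap": [0.05,0.05,0.05,0.05]}
  squeeze: 60

```text
time_s: 5.5
position: [0.5747, -0.1728, 0.017]
tool_rot: [[0.903, -0.429, 0.0], [-0.429, -0.903, -0.0], [0.0, 0.0, -1.0]]
ft_force: [0.2, -0.5, 0.1]
grip_width: 0.0501
gripper_force: 0.0
```

```bash
python3 - <<'E'
from h import *
d=env.get_image("wrist"); cv2.imwrite("pics/w3.png",d["pixels"][:,:,::-1])
E
```

```text
(no output)
```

View pics/w3.png

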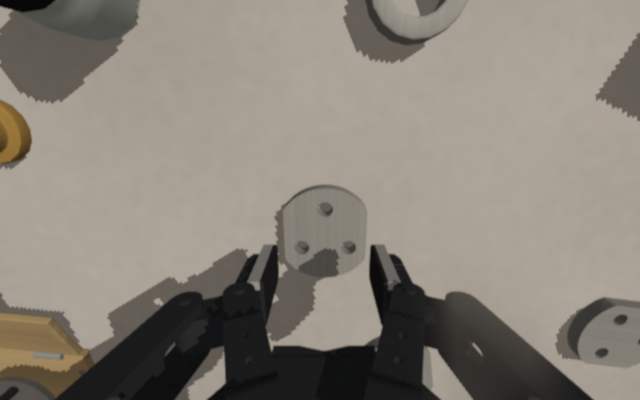

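The fingers closed to 50 mm above the flange without touching it. I'll open and go lower.

>>> nudge_tcp:
  deltas: {"dx": [0,0,0,0,0,0],"dy": [0,0,0,0,0,0],"dz": [0,0,0,0.005,0.004,0],"rz": [0,0,0,0,0,0],"finger_gap": [0.068,0.068,0.068,0.068,0.066,0.066]}
  squeeze: 60

```text
time_s: 6.15
position: [0.5742, -0.1726, 0.0068]
tool_rot: [[0.903, -0.429, -0.001], [-0.429, -0.903, 0.001], [-0.002, -0.0, -1.0]]
ft_force: [-0.2, 0.5, -0.7]
grip_width: 0.0661
gripper_force: 0.0
```

>>> nudge_tcp:
  deltas: {"dx": [0,0,0,0],"dy": [0,0,0,0],"dz": [0,0,0,0],"rz": [0,0,0,0],"finger_gap": [0.05,0.05,0.05,0.05]}
  squeeze: 60

```text
time_s: 6.55
position: [0.5747, -0.1728, 0.0078]
tool_rot: [[0.903, -0.429, 0.0], [-0.429, -0.903, -0.0], [0.0, 0.0, -1.0]]
ft_force: [-0.2, 0.6, 0.3]
grip_width: 0.05
gripper_force: 0.0
```

```bash
python3 - <<'E'
from h import *
d=env.get_image("wrist"); cv2.imwrite("pics/w4.png",cv2.resize(d["pixels"][150:330,200:460],None,fx=3,fy=3)[:,:,::-1])
print(flange(d,(.574,-.1735)))
E
```

```text
(array([  0.57370844,  -0.17466483, -24.78168652]), np.float64(0.0006483760862492222))
```

View pics/w4.png

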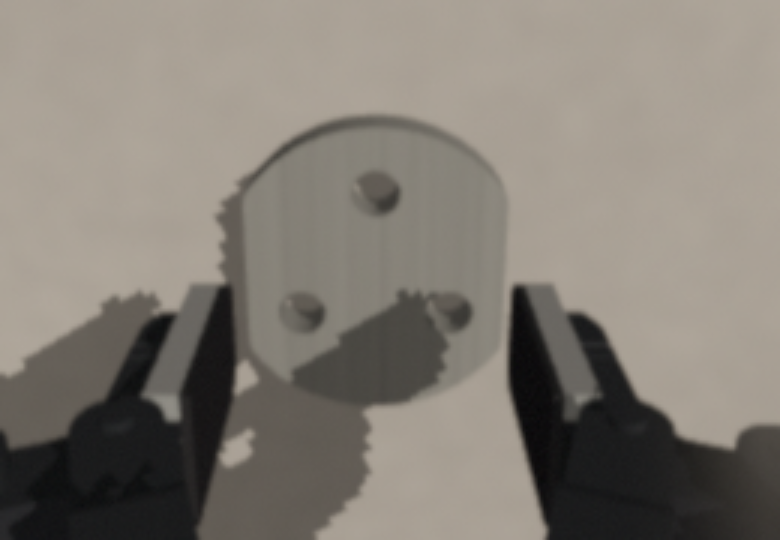

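The pad tips are still above the flange, and the tip corners triangulate to about z = 0.03. I'll descend in small steps and watch the force.

>>> nudge_tcp:
  deltas: {"dx": [0,0,0,0,0],"dy": [0,0,0,0,0],"dz": [0,0,0,0.003,0.003],"rz": [0,0,0,0,0],"finger_gap": [0.066,0.066,0.066,0.066,0.066]}
  squeeze: 60

```text
time_s: 7.1
position: [0.5747, -0.1728, 0.0015]
tool_rot: [[0.903, -0.429, 0.0], [-0.429, -0.903, -0.0], [0.0, -0.0, -1.0]]
ft_force: [-0.8, -0.5, 0.7]
grip_width: 0.0662
gripper_force: 0.0
```

>>> nudge_tcp:
  deltas: {"dx": [0,0,0],"dy": [0,0,0],"dz": [0.002,0.001,0],"rz": [0,0,0],"finger_gap": [0.064,0.064,0.064]}

```text
time_s: 7.4
position: [0.5746, -0.1727, -0.0015]
tool_rot: [[0.903, -0.429, -0.0], [-0.429, -0.903, 0.0], [-0.0, -0.0, -1.0]]
ft_force: [-0.2, -0.2, -0.5]
grip_width: 0.064
gripper_force: 0.0
```

>>> nudge_tcp:
  deltas: {"dx": [0,0,0],"dy": [0,0,0],"dz": [0.002,0.001,0],"rz": [0,0,0],"finger_gap": [0.064,0.064,0.064]}

```text
time_s: 7.7
position: [0.5746, -0.1727, -0.0044]
tool_rot: [[0.903, -0.429, -0.0], [-0.429, -0.903, 0.0], [-0.0, -0.0, -1.0]]
ft_force: [0.3, -0.5, 0.4]
grip_width: 0.0643
gripper_force: 0.0
```

>>> nudge_tcp:
  deltas: {"dx": [0,0,0,0],"dy": [0,0,0,0],"dz": [0.004,0.004,0.003,0],"rz": [0,0,0,0],"finger_gap": [0.064,0.064,0.064,0.064]}
  squeeze: 60

```text
time_s: 8.1
position: [0.5744, -0.1726, -0.0159]
tool_rot: [[0.903, -0.429, -0.001], [-0.429, -0.903, 0.001], [-0.001, -0.0, -1.0]]
ft_force: [0.2, -0.5, -0.6]
grip_width: 0.064
gripper_force: 0.0
```

>>> nudge_tcp:
  deltas: {"dx": [0,0,0,0],"dy": [0,0,0,0],"dz": [0,0,0,0],"rz": [0,0,0,0],"finger_gap": [0.048,0.048,0.048,0.048]}
  squeeze: 60

```text
time_s: 8.5
position: [0.5747, -0.1728, -0.0152]
tool_rot: [[0.903, -0.429, 0.0], [-0.429, -0.903, -0.0], [0.0, 0.0, -1.0]]
ft_force: [-0.2, -0.1, -0.2]
grip_width: 0.0482
gripper_force: 0.0
```

```bash
python3 - <<'E'
from h import *
d=env.get_image("wrist"); cv2.imwrite("pics/w5.png",cv2.resize(d["pixels"][150:330,200:460],None,fx=3,fy=3)[:,:,::-1])
E
```

```text
(no output)
```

View pics/w5.png

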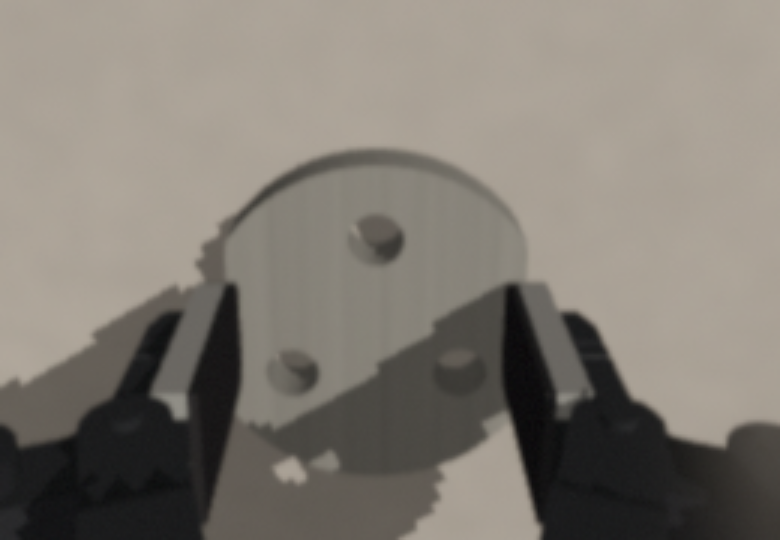

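The pads now cover the flange edges just above its top, at rows 285 to 420 of the crop. I need about 8 mm more.

>>> nudge_tcp:
  deltas: {"dx": [0,0,0,0,0,0,0],"dy": [0,0,0,0,0,0,0],"dz": [0,0,0,0.004,0.003,0,0],"rz": [0,0,0,0,0,0,0],"finger_gap": [0.066,0.066,0.066,0.066,0.064,0.062,0.06]}
  squeeze: 60

```text
time_s: 9.25
position: [0.5746, -0.1727, -0.0225]
tool_rot: [[0.903, -0.429, -0.0], [-0.429, -0.903, 0.0], [-0.0, -0.0, -1.0]]
ft_force: [0.4, 0.9, 0.3]
grip_width: 0.0601
gripper_force: 0.0
```

>>> nudge_tcp:
  deltas: {"dx": [0,0,0,0],"dy": [0,0,0,0],"dz": [0,0,0,0],"rz": [0,0,0,0],"finger_gap": [0.048,0.048,0.048,0.048]}
  squeeze: 60

```text
time_s: 9.65
position: [0.5748, -0.1727, -0.0218]
tool_rot: [[0.903, -0.429, 0.0], [-0.429, -0.903, -0.0], [0.0, -0.0, -1.0]]
ft_force: [-2.3, 1.2, 5.1]
grip_width: 0.0517
gripper_force: 62.8
```

Gripped: about 52 mm measured, 63 N. The flange underside is at TCP z + 0.022. I'll lift and check how it sits in the hand.

>>> nudge_tcp:
  deltas: {"dx": [0,0,0,0,0,0],"dy": [0,0,0,0,0,0],"dz": [-0.01,-0.03,-0.045,-0.045,0,0],"rz": [0,0,0,0,0,0],"finger_gap": [0.046,0.046,0.046,0.046,0.046,0.046]}
  squeeze: 100

```text
time_s: 10.25
position: [0.5746, -0.1727, 0.1081]
tool_rot: [[0.903, -0.429, 0.001], [-0.429, -0.903, -0.0], [0.001, 0.0, -1.0]]
ft_force: [-0.1, -0.3, -3.4]
grip_width: 0.0506
gripper_force: 104.7
```

```bash
cat >> h.py <<'E'
def held(c=None,top=.0318,save=None):
    "flange in the hand: centre and yaw in world, and the turn/shift to a goal"
    d=env.get_image("wrist"); o=env.observe(); p=o["position"]
    f,e=flange(d,p[:2],p[2]+top,save); R=o["tool_rot"]; cy=np.degrees(np.arctan2(R[1,0],R[0,0]))
    print("held",f,"misfit",e,"tool offset",(R.T@np.r_[np.array(f[:2])-p[:2],0])[:2].round(4) if f is not None else "", "yaw rel",((f[2]-cy+60)%120-60) if f is not None else ""); return f
E
python3 - <<'E'
from h import *
f=held(save="pics/h1.png"); go(.544,.1166,-32.4,.10)
E
```

```text
held None misfit [[ 0.58785226 -0.18030181]] tool offset  yaw rel 
yaw -25.41 shift [-0.1511 -0.2482  0.007 ] dist 0.291 turn 6.99
```

>>> nudge_tcp:
  deltas: {"dx": [-0.0216,-0.0216,-0.0216,-0.0216,-0.0216,-0.0216,-0.0215,0,0,0],"dy": [-0.0355,-0.0355,-0.0355,-0.0355,-0.0355,-0.0355,-0.0352,0,0,0],"dz": [0,0,0,0,0,0,0,0,0,0],"rz": [0,0,0,0,0,0,0,7,0,0],"finger_gap": [0.046,0.046,0.046,0.046,0.046,0.046,0.046,0.046,0.046,0.046]}
  squeeze: 100

```text
time_s: 11.3
position: [0.5442, 0.1158, 0.1065]
tool_rot: [[0.846, -0.534, -0.002], [-0.534, -0.846, -0.0], [-0.002, 0.001, -1.0]]
ft_force: [-0.1, -0.8, -2.6]
grip_width: 0.0501
gripper_force: 104.8
```

```bash
python3 - <<'E'
from h import *
f=held(save="pics/h2.png"); d=env.get_image("wrist"); cv2.imwrite("pics/w6.png",cv2.resize(d["pixels"][130:330,190:470],None,fx=2.8,fy=2.8)[:,:,::-1]); go(.544,.1166,-32.4)
E
```

```text
held [ 0.53459097  0.13160232 11.93646727] misfit 0.0426100226857195 tool offset [-0.0169 -0.0083] yaw rel 44.25855494858436
yaw -32.36 shift [-0.0011 -0.0007  0.    ] dist 0.001 turn 0.04
```

View pics/w6.png

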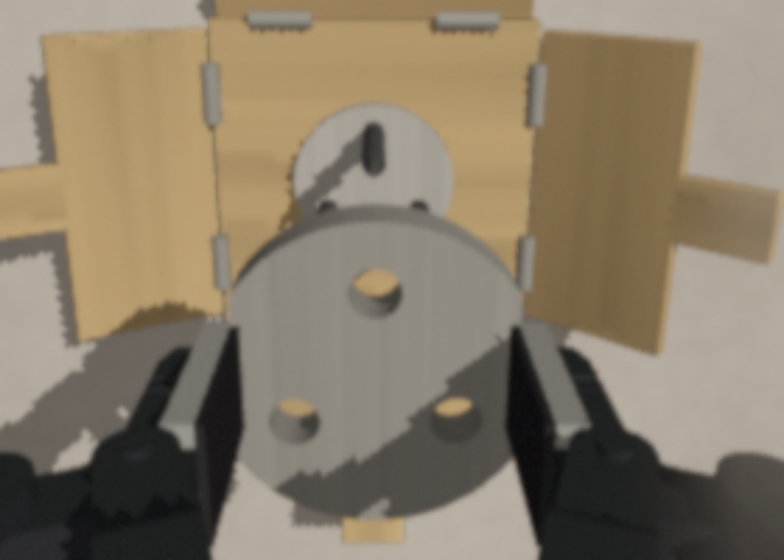

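The flange hangs level. Its hole rims are at crop (375,292), (295,421) and (456,421), and the front stud is at (374,150), already nearly in line.

```bash
cat >> h.py <<'E'
def rims(pts,top=.0318,k=2.8,off=(190,130)):
    d=env.get_image("wrist"); o=env.observe(); z=o["position"][2]+top
    P=np.array([onplane(d,(x/k+off[0],y/k+off[1]),z)[:2] for x,y in pts]); m=P.mean(0); v=P-m; R=o["tool_rot"]
    print("centre",m.round(4),"angles",np.degrees(np.arctan2(v[:,1],v[:,0])).round(1),"r",np.hypot(*v.T).round(4),"in tool",(R.T@np.r_[m-o["position"][:2],0])[:2].round(4)); return m
E
python3 - <<'E'
from h import *
m=rims([(375,292),(295,421),(456,421)]); o=env.observe()
t=np.array([.5442,.1167])-m; print("shift tool",(o["tool_rot"].T@np.r_[t,0]).round(4))
d=env.get_image("wrist"); print(pad(d,(.544,.1166)))
E
```

```text
centre [0.5445 0.1148] angles [ -32.1   88.  -152.6] r [0.0179 0.0177 0.0178] in tool [0.0002 0.0006]
shift tool [-0.0012 -0.0014  0.    ]
(array([0.52719537, 0.1303    ]), 0.049054943847656254)
```

```bash
python3 - <<'E'
from h import *
d=env.get_image("wrist"); g=cv2.cvtColor(d["pixels"],cv2.COLOR_RGB2GRAY)[168:198,312:336]
g=cv2.resize(g,None,fx=4,fy=4,interpolation=cv2.INTER_CUBIC)
n,l,st,ce=cv2.connectedComponentsWithStats((g<70).astype(np.uint8)); i=1+st[1:,4].argmax()
px=((ce[i]+.5)/4-.5)+[312,168]; print(st[i],px)
p=onplane(d,px,.034)[:2]; a=np.radians(-32.4); c=p-.018*np.array([np.cos(a),np.sin(a)]); print("centre from stud1",c)
o=env.observe(); m=np.array([.5445,.1148]); print((o["tool_rot"].T@np.r_[c-m,0]).round(4))
E
```

```text
[  29   29   29   64 1497] [322.53648965 182.79300267]
centre from stud1 [0.54440345 0.11635615]
[-0.0009 -0.0013  0.    ]
```

>>> nudge_tcp:
  deltas: {"dx": [-0.001,0,0,0,0,0],"dy": [-0.0013,0,0,0,0,0],"dz": [0,0.03,0.03,0.01,0.01,0],"rz": [0,0,0,0,0,0],"finger_gap": [0.046,0.046,0.046,0.046,0.046,0.046]}
  squeeze: 100

```text
time_s: 12.15
position: [0.5447, 0.1174, 0.0273]
tool_rot: [[0.844, -0.536, -0.0], [-0.536, -0.844, -0.001], [0.0, 0.001, -1.0]]
ft_force: [-0.6, -3.6, -6.3]
grip_width: 0.0506
gripper_force: 104.8
```

>>> nudge_tcp:
  deltas: {"dx": [0,0,0],"dy": [0,0,0],"dz": [0.008,0.008,0],"rz": [0,0,0],"finger_gap": [0.046,0.046,0.046]}

```text
time_s: 12.45
position: [0.5447, 0.1174, 0.012]
tool_rot: [[0.844, -0.536, 0.0], [-0.536, -0.844, -0.001], [0.001, 0.0, -1.0]]
ft_force: [0.3, -5.3, -6.3]
grip_width: 0.0502
gripper_force: 104.8
```

```bash
python3 - <<'E'
from h import *
d=env.get_image("wrist"); cv2.imwrite("pics/w7.png",cv2.resize(d["pixels"][130:330,190:470],None,fx=2.8,fy=2.8)[:,:,::-1])
E
```

```text
(no output)
```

View pics/w7.png

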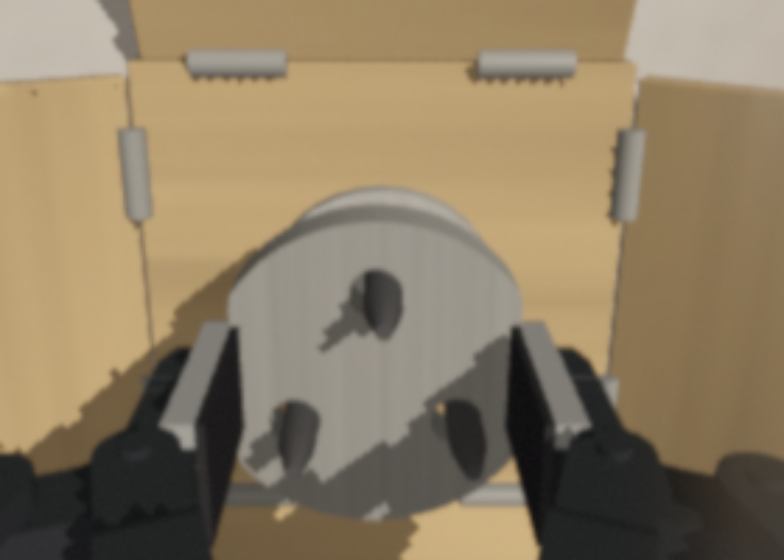

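All three studs are through their holes. There's a slight side load of about 5 N toward -y, so I'll ease that way and go down.

>>> nudge_tcp:
  deltas: {"dx": [0.0004,0,0,0,0],"dy": [0.0006,0,0,0,0],"dz": [0,0.008,0.008,0.004,0],"rz": [0,0,0,0,0],"finger_gap": [0.046,0.046,0.046,0.046,0.046]}

```text
time_s: 13.0
position: [0.5447, 0.1172, -0.009]
tool_rot: [[0.844, -0.536, -0.0], [-0.536, -0.844, 0.0], [-0.0, -0.0, -1.0]]
ft_force: [1.0, -2.2, -5.4]
grip_width: 0.0501
gripper_force: 105.2
```

>>> nudge_tcp:
  deltas: {"dx": [0,0,0,0,0],"dy": [0,0,0,0,0],"dz": [0.001,0,0,0,0],"rz": [0,0,0,0,0],"finger_gap": [0.046,0.046,0.061,0.061,0.061]}
  squeeze: 60

```text
time_s: 13.5
position: [0.5448, 0.1174, -0.009]
tool_rot: [[0.844, -0.536, 0.001], [-0.536, -0.844, 0.0], [0.0, -0.001, -1.0]]
ft_force: [0.6, 0.1, -1.1]
grip_width: 0.0607
gripper_force: 0.0
```

>>> nudge_tcp:
  deltas: {"dx": [0,0,0,0,0,0,0],"dy": [0,0,0,0,0,0,0],"dz": [-0.02,-0.045,-0.045,-0.045,-0.04,0,0],"rz": [0,0,0,0,0,0,0],"finger_gap": [0.061,0.061,0.075,0.075,0.075,0.075,0.075]}

```text
time_s: 14.2
position: [0.5446, 0.1173, 0.1863]
tool_rot: [[0.844, -0.536, 0.002], [-0.536, -0.844, 0.0], [0.001, -0.001, -1.0]]
ft_force: [0.3, -0.3, -1.2]
grip_width: 0.0749
gripper_force: 0.0
```

```bash
python3 - <<'E'
from h import *
d=env.get_image("wrist"); cv2.imwrite("pics/w8.png",cv2.resize(d["pixels"][130:250,250:400],None,fx=4,fy=4)[:,:,::-1])
go(.44,-.174,-15.5)
E
```

```text
yaw -32.41 shift [6.820e-02 3.017e-01 1.000e-04] dist 0.309 turn -16.91
```

View pics/w8.png

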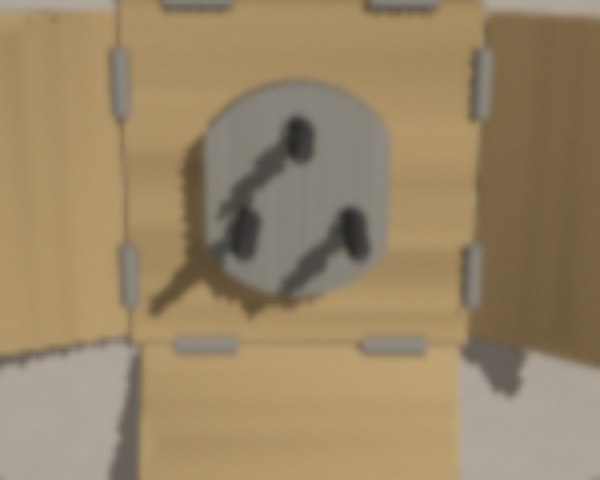

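The first flange is seated on the pad around the studs, at crop (297,188). On to the next one.

>>> nudge_tcp:
  deltas: {"dx": [0.0085,0.0085,0.0085,0.0085,0.0085,0.0085,0.0085,0.0085,0,0],"dy": [0.0377,0.0377,0.0377,0.0377,0.0377,0.0377,0.0377,0.0377,0,0],"dz": [0,0,0,0,0,0,0,0,0,0],"rz": [0,0,0,0,0,0,0,0,-8.5,-8.5],"finger_gap": [0.075,0.075,0.075,0.075,0.075,0.075,0.075,0.075,0.075,0.075]}

```text
time_s: 15.25
position: [0.4394, -0.1746, 0.1842]
tool_rot: [[0.965, -0.262, -0.003], [-0.262, -0.965, 0.002], [-0.003, -0.001, -1.0]]
ft_force: [-0.8, 0.7, 0.5]
grip_width: 0.0751
gripper_force: 0.0
```

>>> nudge_tcp:
  deltas: {"dx": [0,0],"dy": [0,0],"dz": [0,0],"rz": [0,0],"finger_gap": [0.075,0.075]}

```text
time_s: 15.45
position: [0.44, -0.1735, 0.1848]
tool_rot: [[0.963, -0.269, -0.002], [-0.269, -0.963, 0.001], [-0.002, -0.001, -1.0]]
ft_force: [0.0, -0.2, -1.2]
grip_width: 0.0751
gripper_force: 0.0
```

```bash
python3 - <<'E'
from h import *
d=env.get_image("wrist")
f,e=flange(d,(.44,-.174)); print(f,e); go(f[0],f[1],f[2]-60,-.0218)
print(flange(d,(.402,-.338)))
E
```

```text
[ 0.44002161 -0.17387337 44.54280159] 0.00023146853429957537
yaw -15.60 shift [0.0003 0.0004 0.2068] dist 0.207 turn -0.14
(array([ 0.40209737, -0.33808959, -3.97811015]), np.float64(0.0001570228277210789))
```

>>> nudge_tcp:
  deltas: {"dx": [0,0,0,0,0,0,0,0,0],"dy": [0,0,0,0,0,0,0,0,0],"dz": [0.045,0.045,0.045,0.03,0.02,0.011,0.01,0,0],"rz": [0,0,0,0,0,0,0,0,0],"finger_gap": [0.075,0.075,0.075,0.068,0.066,0.066,0.064,0.062,0.06]}
  squeeze: 60

```text
time_s: 16.4
position: [0.4407, -0.1741, -0.0197]
tool_rot: [[0.964, -0.266, 0.001], [-0.266, -0.964, -0.001], [0.001, 0.0, -1.0]]
ft_force: [-0.3, -0.2, 0.5]
grip_width: 0.0598
gripper_force: 0.0
```

>>> nudge_tcp:
  deltas: {"dx": [0,0,0,0],"dy": [0,0,0,0],"dz": [0,0,0,0],"rz": [0,0,0,0],"finger_gap": [0.046,0.046,0.046,0.046]}
  squeeze: 80

```text
time_s: 16.8
position: [0.4407, -0.1743, -0.0187]
tool_rot: [[0.964, -0.266, 0.002], [-0.266, -0.964, -0.002], [0.002, 0.001, -1.0]]
ft_force: [-3.4, 0.8, 10.8]
grip_width: 0.0499
gripper_force: 80.8
```

>>> nudge_tcp:
  deltas: {"dx": [0,0,0,0,0],"dy": [0,0,0,0,0],"dz": [-0.01,-0.03,-0.045,-0.045,0],"rz": [0,0,0,0,0],"finger_gap": [0.046,0.046,0.046,0.046,0.046]}
  squeeze: 100

```text
time_s: 17.3
position: [0.4425, -0.1753, 0.1155]
tool_rot: [[0.964, -0.266, 0.009], [-0.266, -0.964, -0.007], [0.011, 0.004, -1.0]]
ft_force: [0.4, 0.5, -3.2]
grip_width: 0.0488
gripper_force: 104.2
```

```bash
python3 - <<'E'
from h import *
go(.5447,.1173,27.6,.1)
E
```

```text
yaw -15.40 shift [ 0.0206 -0.3093  0.0145] dist 0.310 turn -43.00
```

>>> nudge_tcp:
  deltas: {"dx": [0.0026,0.0026,0.0026,0.0026,0.0026,0.0026,0.0026,0.0026,0,0],"dy": [-0.0387,-0.0387,-0.0387,-0.0387,-0.0387,-0.0387,-0.0387,-0.0387,0,0],"dz": [0,0,0,0,0,0,0,0,0,0],"rz": [0,0,0,0,0,0,0,0,-7.17,-7.17],"finger_gap": [0.046,0.046,0.046,0.046,0.046,0.046,0.046,0.046,0.046,0.046]}
  squeeze: 100

```text
time_s: 18.3
position: [0.542, 0.1203, 0.1088]
tool_rot: [[1.0, -0.012, -0.002], [-0.012, -1.0, -0.0], [-0.002, 0.0, -1.0]]
ft_force: [-0.9, -0.3, -2.1]
grip_width: 0.0487
gripper_force: 105.3
```

>>> nudge_tcp:
  deltas: {"dx": [0,0,0,0,0,0,0],"dy": [0,0,0,0,0,0,0],"dz": [0,0,0,0,0,0,0],"rz": [-7.17,-7.17,-7.17,-7.17,0,0,0],"finger_gap": [0.046,0.046,0.046,0.046,0.046,0.046,0.046]}

```text
time_s: 19.0
position: [0.5424, 0.119, 0.1095]
tool_rot: [[0.887, 0.461, -0.001], [0.461, -0.887, 0.0], [-0.0, -0.0, -1.0]]
ft_force: [-0.4, -0.1, -2.5]
grip_width: 0.0491
gripper_force: 103.5
```

```bash
cat >> h.py <<'E'
def heldholes(save=None,near=(324,262),rad=45):
    "holes in the held flange: outlines where tan wood or dark shows in grey steel, ellipse centres"
    d=env.get_image("wrist"); k=4; x0,y0,w,h=262,205,125,110
    im=cv2.resize(d["pixels"][y0:y0+h,x0:x0+w],None,fx=k,fy=k,interpolation=cv2.INTER_CUBIC)
    if save: cv2.imwrite(save,im[:,:,::-1])
    return d,im
E
python3 - <<'E'
from h import *
heldholes("pics/w9.png"); go(.5447,.1173,27.6)
E
```

```text
yaw 27.50 shift [ 0.0011  0.0026 -0.    ] dist 0.003 turn -0.10
```

View pics/w9.png

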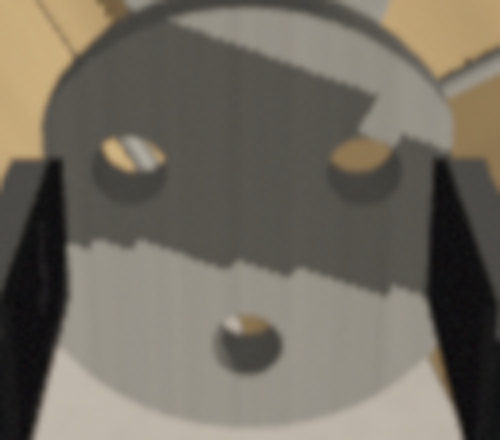

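The flange is held square. Its holes are at crop (130,170), (364,170) and (249,345).

```bash
python3 - <<'E'
from h import *
for t in (.0287,.0318): rims([(130,170),(364,170),(249,345)],t,4,(262,205))
E
```

```text
centre [0.5426 0.1187] angles [  87.3  -32.  -151.9] r [0.0179 0.0177 0.018 ] in tool [-0.0001  0.0003]
centre [0.5443 0.1196] angles [  87.4  -32.  -151.8] r [0.0174 0.0173 0.0175] in tool [0.0018 0.0003]
```

>>> nudge_tcp:
  deltas: {"dx": [0.0013,0,0,0,0,0],"dy": [0.0026,0,0,0,0,0],"dz": [0,0.03,0.03,0.01,0.006,0],"rz": [0,0,0,0,0,0],"finger_gap": [0.046,0.046,0.046,0.046,0.046,0.046]}
  squeeze: 100

```text
time_s: 19.75
position: [0.5453, 0.1173, 0.0339]
tool_rot: [[0.886, 0.463, 0.0], [0.463, -0.886, -0.0], [0.0, 0.0, -1.0]]
ft_force: [-0.3, -0.6, -3.0]
grip_width: 0.049
gripper_force: 104.2
```

>>> nudge_tcp:
  deltas: {"dx": [0,0,0],"dy": [0,0,0],"dz": [0.006,0.006,0],"rz": [0,0,0],"finger_gap": [0.046,0.046,0.046]}

```text
time_s: 20.05
position: [0.5449, 0.1174, 0.0214]
tool_rot: [[0.886, 0.463, -0.0], [0.463, -0.886, 0.0], [0.0, -0.0, -1.0]]
ft_force: [-0.8, -0.1, -3.4]
grip_width: 0.049
gripper_force: 104.2
```

The studs have entered without resistance.

>>> nudge_tcp:
  deltas: {"dx": [0,0,0,0],"dy": [0,0,0,0],"dz": [0.007,0.007,0.003,0],"rz": [0,0,0,0],"finger_gap": [0.046,0.046,0.046,0.046]}

```text
time_s: 20.45
position: [0.5449, 0.1174, 0.0042]
tool_rot: [[0.886, 0.463, -0.001], [0.463, -0.886, 0.0], [-0.0, -0.0, -1.0]]
ft_force: [-1.2, -0.8, -3.8]
grip_width: 0.0492
gripper_force: 104.3
```

>>> nudge_tcp:
  deltas: {"dx": [0,0],"dy": [0,0],"dz": [0.001,0],"rz": [0,0],"finger_gap": [0.046,0.046]}

```text
time_s: 20.65
position: [0.545, 0.1174, 0.0038]
tool_rot: [[0.886, 0.463, 0.0], [0.463, -0.886, 0.0], [0.0, 0.0, -1.0]]
ft_force: [-1.5, -0.9, -1.8]
grip_width: 0.0487
gripper_force: 104.6
```

>>> nudge_tcp:
  deltas: {"dx": [0,0,0,0],"dy": [0,0,0,0],"dz": [0.0005,0,0,0],"rz": [0,0,0,0],"finger_gap": [0.046,0.061,0.061,0.061]}
  squeeze: 60

```text
time_s: 21.05
position: [0.5455, 0.1174, 0.0034]
tool_rot: [[0.886, 0.463, 0.001], [0.463, -0.886, 0.0], [0.001, 0.001, -1.0]]
ft_force: [-0.7, -0.5, 0.5]
grip_width: 0.0612
gripper_force: 0.0
```

>>> nudge_tcp:
  deltas: {"dx": [0,0,0,0,0,0,0],"dy": [0,0,0,0,0,0,0],"dz": [-0.02,-0.045,-0.045,-0.045,-0.03,0,0],"rz": [0,0,0,0,0,0,0],"finger_gap": [0.061,0.061,0.075,0.075,0.075,0.075,0.075]}

```text
time_s: 21.75
position: [0.545, 0.1174, 0.1883]
tool_rot: [[0.886, 0.463, 0.001], [0.463, -0.886, 0.0], [0.001, 0.0, -1.0]]
ft_force: [-0.0, 1.6, -0.5]
grip_width: 0.075
gripper_force: 0.0
```

```bash
python3 - <<'E'
from h import *
d=env.get_image("wrist"); go(.4022,-.338,56.1)
im=topdown(d,(.5447,.1173),.06,.032,600); cv2.imwrite("pics/t2.png",im[:,:,::-1])
hsv=cv2.cvtColor(im,cv2.COLOR_RGB2HSV); m=((hsv[:,:,1]<45)).astype(np.uint8)*255; m=cv2.morphologyEx(m,cv2.MORPH_OPEN,np.ones((9,9)))
cs,_=cv2.findContours(m,cv2.RETR_EXTERNAL,cv2.CHAIN_APPROX_NONE); k=max(cs,key=cv2.contourArea)
(x,y),r=cv2.minEnclosingCircle(k); print(.5447+.06-y*2e-4,.1173+.06-x*2e-4,r*2e-4,cv2.minAreaRect(k))
E
```

```text
yaw 27.61 shift [-3.372e-01  3.375e-01  2.000e-04] dist 0.477 turn -28.49
0.5451756774902344 0.11789223022460939 0.03214172058105469 ((299.5173034667969, 298.50311279296875), (317.0963134765625, 299.99224853515625), 55.12467575073242)
```

The second flange is flat: its radius is 32.1 mm when read on the 32 mm plane. On to the third.

>>> nudge_tcp:
  deltas: {"dx": [-0.03374,-0.03374,-0.03374,-0.03374,-0.03374,-0.03374,-0.03374,-0.03374,-0.03374,-0.03374],"dy": [0.03376,0.03376,0.03376,0.03376,0.03376,0.03376,0.03376,0.03376,0.03376,0.03376],"dz": [0,0,0,0,0,0,0,0,0,0],"rz": [0,0,0,0,0,0,0,0,0,0],"finger_gap": [0.075,0.075,0.075,0.075,0.075,0.075,0.075,0.075,0.075,0.075]}

```text
time_s: 22.8
position: [0.4012, -0.3396, 0.1867]
tool_rot: [[0.886, 0.463, -0.002], [0.463, -0.886, 0.002], [-0.0, -0.003, -1.0]]
ft_force: [0.2, 0.7, -0.2]
grip_width: 0.0752
gripper_force: 0.0
```

>>> nudge_tcp:
  deltas: {"dx": [0,0,0,0,0,0,0],"dy": [0,0,0,0,0,0,0],"dz": [0,0,0,0,0,0,0],"rz": [-7.12,-7.12,-7.12,-7.12,0,0,0],"finger_gap": [0.075,0.075,0.075,0.075,0.075,0.075,0.075]}

```text
time_s: 23.5
position: [0.4024, -0.338, 0.1877]
tool_rot: [[0.56, 0.829, -0.001], [0.829, -0.56, 0.001], [0.0, -0.001, -1.0]]
ft_force: [-0.1, -0.4, -0.1]
grip_width: 0.075
gripper_force: 0.0
```

```bash
python3 - <<'E'
from h import *
d=env.get_image("wrist")
f,e=flange(d,(.402,-.338)); print(f,e); go(f[0],f[1],f[2]+60,-.019)
cv2.imwrite("pics/w10.png",d["pixels"][:,:,::-1])
E
```

```text
[ 0.40196821 -0.33824704 -3.96092447] 0.0002045453620755297
yaw 55.98 shift [-4.000e-04 -1.000e-04  2.068e-01] dist 0.207 turn -0.06
```

>>> nudge_tcp:
  deltas: {"dx": [0,0,0,0,0,0,0,0,0],"dy": [0,0,0,0,0,0,0,0,0],"dz": [0.045,0.045,0.045,0.03,0.02,0.011,0.011,0,0],"rz": [0,0,0,0,0,0,0,0,0],"finger_gap": [0.075,0.075,0.075,0.068,0.066,0.066,0.064,0.062,0.06]}
  squeeze: 60

```text
time_s: 24.45
position: [0.4028, -0.3385, -0.0182]
tool_rot: [[0.558, 0.83, 0.001], [0.83, -0.558, -0.001], [-0.0, 0.001, -1.0]]
ft_force: [-0.1, 0.2, -0.2]
grip_width: 0.0601
gripper_force: 0.0
```

>>> nudge_tcp:
  deltas: {"dx": [0,0,0,0],"dy": [0,0,0,0],"dz": [0,0,0,0],"rz": [0,0,0,0],"finger_gap": [0.046,0.046,0.046,0.046]}
  squeeze: 80

```text
time_s: 24.85
position: [0.403, -0.3387, -0.0169]
tool_rot: [[0.558, 0.83, 0.002], [0.83, -0.558, -0.002], [-0.001, 0.003, -1.0]]
ft_force: [-1.1, 1.3, 10.2]
grip_width: 0.0485
gripper_force: 80.5
```

>>> nudge_tcp:
  deltas: {"dx": [0,0,0,0,0],"dy": [0,0,0,0,0],"dz": [-0.01,-0.03,-0.045,-0.045,0],"rz": [0,0,0,0,0],"finger_gap": [0.046,0.046,0.046,0.046,0.046]}
  squeeze: 100

```text
time_s: 25.35
position: [0.4043, -0.3403, 0.1176]
tool_rot: [[0.558, 0.83, 0.007], [0.83, -0.558, -0.01], [-0.004, 0.011, -1.0]]
ft_force: [-0.8, 0.7, -1.6]
grip_width: 0.048
gripper_force: 85.5
```

```bash
python3 - <<'E'
from h import *
go(.5447,.1173,27.6,.115)
E
```

```text
yaw 56.10 shift [ 0.4582 -0.1387 -0.0008] dist 0.479 turn 28.50
```

>>> nudge_tcp:
  deltas: {"dx": [0.0458,0.0458,0.0458,0.0458,0.0458,0.0458,0.0458,0.0458,0.0458,0.0458],"dy": [-0.0139,-0.0139,-0.0139,-0.0139,-0.0139,-0.0139,-0.0139,-0.0139,-0.0139,-0.0139],"dz": [0,0,0,0,0,0,0,0,0,0],"rz": [0,0,0,0,0,0,0,0,0,0],"finger_gap": [0.046,0.046,0.046,0.046,0.046,0.046,0.046,0.046,0.046,0.046]}
  squeeze: 100

```text
time_s: 26.35
position: [0.5425, 0.1216, 0.1112]
tool_rot: [[0.558, 0.83, -0.0], [0.83, -0.558, -0.0], [-0.0, -0.0, -1.0]]
ft_force: [-0.3, 0.1, -2.3]
grip_width: 0.0474
gripper_force: 85.2
```

>>> nudge_tcp:
  deltas: {"dx": [0,0,0,0,0,0,0],"dy": [0,0,0,0,0,0,0],"dz": [0,0,0,0,0,0,0],"rz": [7.12,7.12,7.12,7.12,0,0,0],"finger_gap": [0.046,0.046,0.046,0.046,0.046,0.046,0.046]}

```text
time_s: 27.05
position: [0.5425, 0.1194, 0.1112]
tool_rot: [[0.885, 0.466, -0.0], [0.466, -0.885, -0.0], [-0.0, -0.0, -1.0]]
ft_force: [-0.7, 0.7, -1.9]
grip_width: 0.0479
gripper_force: 85.2
```

```bash
python3 - <<'E'
from h import *
heldholes("pics/w11.png"); go(.5449,.1174,27.6,.0144)
E
```

```text
yaw 27.71 shift [0.0011 0.0029 0.0968] dist 0.097 turn 0.11
```

View pics/w11.png

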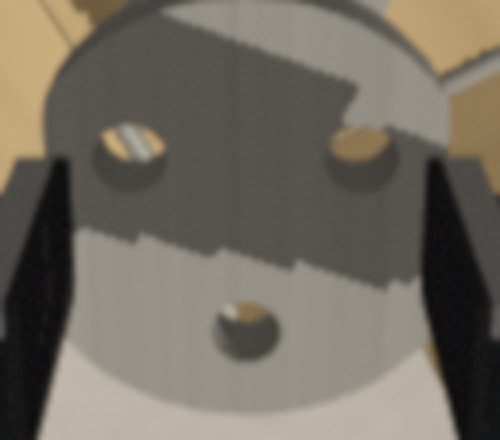

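The flange is held square, with its holes at crop (130,157), (363,158) and (247,332). That was my last picture, so from here I work from numbers only.

```bash
python3 - <<'E'
from h import *
for t in (.027,.0287): rims([(130,157),(363,158),(247,332)],t,4,(262,205))
E
```

```text
centre [0.5434 0.1197] angles [  87.3  -32.2 -152.1] r [0.0179 0.0178 0.018 ] in tool [0.0008 0.0002]
centre [0.5443 0.1201] angles [  87.3  -32.2 -152.1] r [0.0177 0.0176 0.0178] in tool [0.0018 0.0002]
```

>>> nudge_tcp:
  deltas: {"dx": [0.0002,0,0,0,0,0],"dy": [0.0028,0,0,0,0,0],"dz": [0,0.03,0.03,0.008,0.005,0],"rz": [0,0,0,0,0,0],"finger_gap": [0.046,0.046,0.046,0.046,0.046,0.046]}
  squeeze: 100

```text
time_s: 27.8
position: [0.5445, 0.117, 0.0387]
tool_rot: [[0.886, 0.464, 0.001], [0.464, -0.886, 0.0], [0.001, 0.0, -1.0]]
ft_force: [-0.8, 0.0, -2.1]
grip_width: 0.0478
gripper_force: 85.2
```

>>> nudge_tcp:
  deltas: {"dx": [0,0,0],"dy": [0,0,0],"dz": [0.005,0.005,0],"rz": [0,0,0],"finger_gap": [0.046,0.046,0.046]}

```text
time_s: 28.1
position: [0.5465, 0.1155, 0.0295]
tool_rot: [[0.886, 0.464, 0.006], [0.464, -0.886, -0.003], [0.004, 0.005, -1.0]]
ft_force: [4.1, -7.8, 1.4]
grip_width: 0.0459
gripper_force: 4.8
```

The grip slackened for a moment. I'll hold still and check.

>>> nudge_tcp:
  deltas: {"dx": [0,0,0,0],"dy": [0,0,0,0],"dz": [0,0,0,0],"rz": [0,0,0,0],"finger_gap": [0.046,0.046,0.046,0.046]}
  squeeze: 100

```text
time_s: 28.5
position: [0.5465, 0.1155, 0.0295]
tool_rot: [[0.886, 0.463, 0.006], [0.463, -0.886, -0.002], [0.004, 0.005, -1.0]]
ft_force: [4.1, -8.1, 1.0]
grip_width: 0.0459
gripper_force: 4.7
```

```bash
python3 - <<'E'
from h import *
d=env.get_image("wrist"); o=env.observe(); p=o["position"]; print(p)
# level of the flange top: outline circle radius read on planes of several heights
for z in (.042,.05,.058):
    im=topdown(d,(.5447,.1173),.06,z,600); hsv=cv2.cvtColor(im,cv2.COLOR_RGB2HSV)
    m=((hsv[:,:,1]<45)&(hsv[:,:,2]>60)).astype(np.uint8)*255; m=cv2.morphologyEx(m,cv2.MORPH_OPEN,np.ones((9,9)))
    cs,_=cv2.findContours(m,cv2.RETR_EXTERNAL,cv2.CHAIN_APPROX_NONE); k=max(cs,key=cv2.contourArea); print(z,cv2.contourArea(k),cv2.minEnclosingCircle(k),cv2.boundingRect(k))
E
```

```text
[0.54651337 0.11552317 0.02955473]
0.042 97084.0 ((287.04290771484375, 318.7541198730469), 207.1661834716797) (141, 115, 346, 403)
0.05 87097.5 ((278.4732360839844, 299.0902404785156), 196.32174682617188) (140, 106, 328, 381)
0.058 77670.5 ((269.7366027832031, 279.21923828125), 185.31610107421875) (139, 97, 310, 360)
```

>>> nudge_tcp:
  deltas: {"dx": [0,0,0,0,0,0,0,0,0,0],"dy": [0,0,0,0,0,0,0,0,0,0],"dz": [0,0,0,-0.01,-0.03,-0.04,-0.04,-0.03,0,0],"rz": [0,0,0,0,0,0,0,0,0,0],"finger_gap": [0.061,0.061,0.061,0.064,0.07,0.075,0.075,0.075,0.075,0.075]}
  squeeze: 60

```text
time_s: 29.55
position: [0.544, 0.1172, 0.1788]
tool_rot: [[0.886, 0.464, 0.001], [0.464, -0.886, 0.0], [0.001, 0.0, -1.0]]
ft_force: [-0.9, -0.2, 0.4]
grip_width: 0.0749
gripper_force: 0.0
```

```bash
cat >> h.py <<'E'
def stack(z,c=(.5447,.1173)):
    d=env.get_image("wrist"); im=topdown(d,c,.06,z,600)
    hsv=cv2.cvtColor(im,cv2.COLOR_RGB2HSV); m=((hsv[:,:,1]<45)).astype(np.uint8)*255; m=cv2.morphologyEx(m,cv2.MORPH_OPEN,np.ones((9,9)))
    cs,_=cv2.findContours(m,cv2.RETR_EXTERNAL,cv2.CHAIN_APPROX_NONE); k=max(cs,key=cv2.contourArea)
    (x,y),r=cv2.minEnclosingCircle(k); print("stack",z,np.round([c[0]+.06-y*2e-4,c[1]+.06-x*2e-4,r*2e-4],4),cv2.minAreaRect(k)); return d
E
python3 - <<'E'
from h import *
for z in (.032,.042,.05): d=stack(z)
cv2.imwrite("pics/w12.png",d["pixels"][:,:,::-1])
print(studs(d,(.5447,.1173),zmid=.051,thr=60))
E
```

```text
stack 0.032 [0.5435 0.1146 0.0351] ((309.3600769042969, 310.6894226074219), (345.968017578125, 299.86651611328125), 51.709835052490234)
stack 0.042 [0.5459 0.1158 0.0339] ((303.3264465332031, 299.071044921875), (335.7086486816406, 290.7593994140625), 51.80131530761719)
stack 0.05 [0.5478 0.1166 0.0329] ((297.94342041015625, 290.3018798828125), (326.4924011230469, 283.130126953125), 52.253196716308594)
(array([0.545433  , 0.11792268]), array([  85.24070434,  -33.48250518, -152.17944182]), array([0.01787244, 0.01716888, 0.01786795]))
```

The outline reads too large for a seated flange, so it may be hung up. The pixel width across the flats gives the local height row by row, so I'll measure that.

```bash
cat >> h.py <<'E'
def flatlevel(c=(.5447,.1173),zs=.042,yawrel=0,h=.016,show=True):
    "height of the flange top along the flats, from their pixel spacing (flats along tool x)"
    d=env.get_image("wrist"); o=env.observe(); R=o["tool_rot"]; hsv=cv2.cvtColor(d["pixels"],cv2.COLOR_RGB2HSV)
    sat=hsv[:,:,1].astype(float); C=np.array([*c,zs])
    for x in np.linspace(-h,h,9):
        u,v=proj(d,C+R[:,0]*x); v=int(round(v)); r=sat[v]; u=int(round(u))
        def edge(s):
            pts=[u+s*i for i in range(25,90)]; vals=[r[p] for p in pts]
            for a in range(1,len(pts)):
                if vals[a]>=55 and vals[a-1]<55:
                    return pts[a-1]+s*(55-vals[a-1])/(vals[a]-vals[a-1])
        L,Rr=edge(-1),edge(1)
        if L is None or Rr is None: print(x,L,Rr,[int(q) for q in r[u-60:u+61:6]]); continue
        w=Rr-L
        # depth of a row pixel at height z: pick z with spacing 54 mm
        best=min(np.arange(.01,.08,.0005),key=lambda z:abs(np.linalg.norm(onplane(d,(L,v),z)-onplane(d,(Rr,v),z))-.054))
        P=(onplane(d,(L,v),best)+onplane(d,(Rr,v),best))/2
        print("x %.3f w %.2f z %.4f mid tool %s"%(x,w,best,(R.T@(P-C)).round(4)))
    return d
E
python3 - <<'E'
from h import *
flatlevel()
E
```

```text
-0.016 None 349.258064516129 [99, 99, 98, 97, 101, 101, 57, 24, 28, 28, 27, 26, 27, 28, 27, 98, 101, 101, 67, 92, 91]
-0.012 None 349.40625 [101, 99, 98, 97, 111, 110, 33, 28, 26, 28, 26, 26, 24, 28, 26, 100, 102, 102, 103, 100, 44]
-0.008 None 349.46666666666664 [100, 98, 98, 95, 112, 110, 31, 26, 26, 26, 28, 28, 27, 28, 28, 102, 102, 101, 101, 102, 77]
x -0.004 w 52.16 z 0.0540 mid tool [-0.0007 -0.0002 -0.012 ]
x 0.000 w 54.27 z 0.0640 mid tool [ 0.0062 -0.0001 -0.022 ]
x 0.004 w 54.91 z 0.0665 mid tool [ 0.0099 -0.0002 -0.0245]
x 0.008 w 54.76 z 0.0645 mid tool [ 0.0135 -0.0002 -0.0225]
x 0.012 w 53.79 z 0.0585 mid tool [ 0.0151 -0.0004 -0.0165]
x 0.016 w 52.15 z 0.0485 mid tool [ 0.0171  0.     -0.0065]
```

```bash
sed -i 's/range(25,90)/range(15,110)/' h.py
```

>>> nudge_tcp:
  deltas: {"dx": [0,0,0,0],"dy": [0,0,0,0],"dz": [0.04,0.035,0,0],"rz": [0,0,0,0],"finger_gap": [0.075,0.075,0.075,0.075]}

```text
time_s: 30.15
position: [0.5442, 0.1171, 0.1034]
tool_rot: [[0.886, 0.463, -0.001], [0.463, -0.886, 0.0], [-0.001, -0.0, -1.0]]
ft_force: [0.0, -0.6, 0.3]
grip_width: 0.0751
gripper_force: 0.0
```

```bash
python3 - <<'E'
from h import *
d=flatlevel(zs=.05,h=.024)
cv2.imwrite("pics/w13.png",d["pixels"][:,:,::-1])
o=env.observe(); R=o["tool_rot"]; C=np.array([.5447,.1173,.05])
# brightness and saturation along the tool x axis, through the middle
hsv=cv2.cvtColor(d["pixels"],cv2.COLOR_RGB2HSV)
for x in np.arange(-.05,.056,.003):
    u,v=proj(d,C+R[:,0]*x).round().astype(int); print("%.3f"%x,v,hsv[v,u,1],hsv[v,u,2],end=" | ")
E
```

```text
x -0.024 w 45.96 z 0.0100 mid tool [-0.0427  0.0031  0.0399]
x -0.018 w 57.97 z 0.0220 mid tool [-0.0309  0.0021  0.028 ]
x -0.012 w 63.70 z 0.0425 mid tool [-0.0152  0.001   0.0075]
x -0.006 w 64.63 z 0.0440 mid tool [-0.0083  0.0008  0.006 ]
x 0.000 w 66.68 z 0.0490 mid tool [-0.0003  0.0003  0.001 ]
x 0.006 w 69.50 z 0.0560 mid tool [ 0.0081 -0.0001 -0.006 ]
x 0.012 w 69.90 z 0.0555 mid tool [ 0.0136 -0.0001 -0.0055]
x 0.018 w 68.04 z 0.0480 mid tool [0.0171 0.0002 0.002 ]
x 0.024 w 59.41 z 0.0140 mid tool [ 0.015 -0.     0.036]
-0.050 264 107 131 | -0.047 261 107 133 | -0.044 258 76 138 | -0.041 254 26 127 | -0.038 251 86 127 | -0.035 248 100 171 | -0.032 245 93 165 | -0.029 242 27 134 | -0.026 238 25 130 | -0.023 235 21 74 | -0.020 232 20 38 | -0.017 229 14 37 | -0.014 225 23 45 | -0.011 222 26 129 | -0.008 218 25 133 | -0.005 215 25 132 | -0.002 211 25 133 | 0.001 208 27 133 | 0.004 204 27 133 | 0.007 201 25 133 | 0.010 197 27 132 | 0.013 194 25 132 | 0.016 190 25 133 | 0.019 186 25 133 | 0.022 183 27 133 | 0.025 179 25 132 | 0.028 175 25 132 | 0.031 171 26 129 | 0.034 168 25 72 | 0.037 164 42 73 | 0.040 160 100 179 | 0.043 156 99 186 | 0.046 152 98 185 | 0.049 148 99 185 | 0.052 144 98 187 | 0.055 140 96 188 |
```

The top seems lower on the tool's -x side (about 0.043) and higher on +x (about 0.056), so it's tilted. I'll check with the visible stud lengths and the left and right edges.

```bash
python3 - <<'E'
from h import *
d=env.get_image("wrist"); o=env.observe(); R=o["tool_rot"]; g=cv2.cvtColor(d["pixels"],cv2.COLOR_RGB2GRAY)
for a in (-32.4,87.6,207.6):
    b=np.radians(a); S=np.array([.5447+.018*np.cos(b),.1173+.018*np.sin(b),0]); t=R.T@(S-np.array([.5447,.1173,0]))
    print("stud",a,"tool",t[:2].round(3))
    print([(int(z*1000),*proj(d,S+[0,0,z]).round().astype(int).tolist(),int(g[tuple(proj(d,S+[0,0,z]).round().astype(int)[::-1])])) for z in np.arange(.03,.068,.003)])
roi=g[165:262,285:370]; np.set_printoptions(linewidth=400)
print((roi[::3,::2]//10))
E
```

```text
stud -32.4 tool [0.009 0.016]
[(30, 341, 192, 125), (33, 341, 193, 118), (36, 341, 194, 91), (39, 342, 195, 55), (42, 342, 196, 36), (45, 342, 197, 36), (48, 342, 198, 33), (51, 343, 199, 36), (54, 343, 200, 36), (57, 343, 202, 49), (60, 343, 203, 63), (63, 344, 204, 78), (66, 344, 205, 90)]
stud 87.6 tool [ 0.009 -0.016]
[(30, 305, 192, 73), (33, 305, 193, 44), (36, 305, 194, 38), (39, 304, 195, 33), (42, 304, 196, 35), (45, 304, 197, 36), (48, 304, 198, 36), (51, 303, 199, 36), (54, 303, 200, 37), (57, 303, 202, 53), (60, 303, 203, 66), (63, 302, 204, 93), (66, 302, 205, 113)]
stud 207.6 tool [-0.018 -0.   ]
[(30, 323, 221, 128), (33, 323, 222, 127), (36, 323, 223, 115), (39, 323, 225, 51), (42, 323, 226, 36), (45, 323, 228, 35), (48, 323, 229, 37), (51, 323, 230, 35), (54, 323, 232, 37), (57, 323, 233, 40), (60, 323, 235, 67), (63, 323, 237, 105), (66, 323, 238, 121)]
[[ 8  8  9 ... 15 15 15]
 [ 8  8  9 ... 15 15 15]
 [ 8  8  9 ... 15 15 16]
 ...
 [17 17 17 ... 11 11 11]
 [17 17 17 ... 11 11 11]
 [17 17 17 ... 11 11 11]]
```

All three studs show dark from about z = 0.040 to 0.060, so the third flange looks fully down. The width readings were spoiled by flange 1, whose round rim sticks out under these flats. To confirm by touch, I'll regrip it at the seated height and push down gently.

>>> nudge_tcp:
  deltas: {"dx": [0.0006,0,0,0,0,0],"dy": [0,0,0,0,0,0],"dz": [0.03,0.03,0.018,0.01,0,0],"rz": [0,0,0,0,0,0],"finger_gap": [0.068,0.064,0.063,0.063,0.062,0.062]}
  squeeze: 40

```text
time_s: 30.85
position: [0.5455, 0.1174, 0.0166]
tool_rot: [[0.886, 0.464, 0.002], [0.464, -0.886, -0.0], [0.002, 0.001, -1.0]]
ft_force: [-0.1, -0.0, 0.2]
grip_width: 0.0618
gripper_force: 0.0
```

>>> nudge_tcp:
  deltas: {"dx": [0,0,0,0],"dy": [0,0,0,0],"dz": [0,0,0,0],"rz": [0,0,0,0],"finger_gap": [0.04,0.04,0.04,0.04]}
  squeeze: 40

```text
time_s: 31.25
position: [0.5479, 0.1143, 0.018]
tool_rot: [[0.886, 0.464, 0.008], [0.464, -0.886, -0.005], [0.005, 0.008, -1.0]]
ft_force: [4.2, -16.6, 8.9]
grip_width: 0.0426
gripper_force: 42.5
```

>>> nudge_tcp:
  deltas: {"dx": [0,0],"dy": [0,0],"dz": [0.002,0],"rz": [0,0],"finger_gap": [0.04,0.04]}

```text
time_s: 31.45
position: [0.548, 0.1143, 0.0178]
tool_rot: [[0.886, 0.464, 0.009], [0.464, -0.886, -0.005], [0.006, 0.009, -1.0]]
ft_force: [-2.4, -17.6, 26.9]
grip_width: 0.0423
gripper_force: 45.4
```

The tips slid over the top edge and pressed on the flange top at z of about 0.043, at both flats and firmly. That agrees with it lying flat. I'll back off and check again with the numbers.

>>> nudge_tcp:
  deltas: {"dx": [0,0,0,0,0,0,0],"dy": [0,0,0,0,0,0,0],"dz": [-0.005,-0.005,-0.01,-0.03,-0.037,0,0],"rz": [0,0,0,0,0,0,0],"finger_gap": [0.05,0.066,0.066,0.07,0.075,0.075,0.075]}

```text
time_s: 32.15
position: [0.5447, 0.1177, 0.1011]
tool_rot: [[0.886, 0.464, 0.002], [0.464, -0.886, 0.0], [0.001, 0.001, -1.0]]
ft_force: [-0.1, -0.2, -0.4]
grip_width: 0.0749
gripper_force: 0.0
```

```bash
python3 - <<'E'
from h import *
d=env.get_image("wrist"); o=env.observe(); R=o["tool_rot"]; g=cv2.cvtColor(d["pixels"],cv2.COLOR_RGB2GRAY); print(o["position"])
for a in (-32.4,87.6,207.6):
    b=np.radians(a); S=np.array([.5447+.018*np.cos(b),.1173+.018*np.sin(b),0])
    print(a,[(int(round(z*1000)),int(g[tuple(proj(d,S+[0,0,z]).round().astype(int)[::-1])])) for z in np.arange(.03,.068,.003)])
s=cv2.cvtColor(d["pixels"],cv2.COLOR_RGB2HSV)
C=np.array([.5447,.1173,.042])
for y in (-.018,0,.018):   # brightness across front and back edge of the top face
    print(y,[(int(round(x*1000)),int(g[tuple(proj(d,C+R[:,0]*x+R[:,1]*y).round().astype(int)[::-1])])) for x in [*np.arange(-.036,-.018,.0015),*np.arange(.021,.042,.0015)]])
E
```

```text
[0.54417161 0.11761308 0.10003719]
-32.4 [(30, 81), (33, 48), (36, 36), (39, 36), (42, 34), (45, 35), (48, 35), (51, 36), (54, 37), (57, 42), (60, 67), (63, 83), (66, 102)]
87.6 [(30, 67), (33, 41), (36, 35), (39, 34), (42, 36), (45, 36), (48, 36), (51, 37), (54, 39), (57, 42), (60, 56), (63, 99), (66, 123)]
207.6 [(30, 134), (33, 60), (36, 36), (39, 35), (42, 38), (45, 36), (48, 35), (51, 37), (54, 39), (57, 40), (60, 69), (63, 105), (66, 128)]
-0.018 [(-36, 156), (-34, 156), (-33, 158), (-31, 161), (-30, 163), (-28, 165), (-27, 163), (-25, 149), (-24, 142), (-22, 142), (-21, 143), (-19, 144), (21, 144), (23, 143), (24, 129), (26, 106), (27, 74), (29, 76), (30, 90), (32, 93), (33, 93), (35, 92), (36, 92), (38, 91), (39, 89), (41, 89)]
0 [(-36, 147), (-34, 146), (-33, 146), (-31, 143), (-30, 139), (-28, 105), (-27, 83), (-25, 52), (-24, 39), (-22, 37), (-21, 35), (-19, 36), (21, 140), (23, 140), (24, 140), (26, 139), (27, 141), (29, 140), (30, 137), (32, 98), (33, 67), (35, 66), (36, 70), (38, 128), (39, 162), (41, 162)]
0.018 [(-36, 115), (-34, 119), (-33, 141), (-31, 158), (-30, 158), (-28, 156), (-27, 150), (-25, 140), (-24, 139), (-22, 139), (-21, 139), (-19, 139), (21, 138), (23, 138), (24, 138), (26, 135), (27, 109), (29, 87), (30, 115), (32, 155), (33, 157), (35, 156), (36, 157), (38, 157), (39, 156), (41, 156)]
```

The front and back edge chords on the 42 mm plane are now ±26 mm at y = ±18 mm, and all three studs protrude equally. So the three flanges are stacked flat. Now the walls: I'll find the tab tips from a higher, offset view.

>>> nudge_tcp:
  deltas: {"dx": [0.015,0.014,0,0,0,0,0,0],"dy": [0.004,0.004,0,0,0,0,0,0],"dz": [-0.035,-0.035,-0.04,-0.04,0,0,0,0],"rz": [0,0,0,0,7.5,7.5,0,0],"finger_gap": [0.085,0.085,0.085,0.085,0.085,0.085,0.085,0.085]}

```text
time_s: 33.0
position: [0.5738, 0.1238, 0.2491]
tool_rot: [[0.975, 0.222, -0.002], [0.222, -0.975, 0.0], [-0.002, -0.001, -1.0]]
ft_force: [0.1, 0.5, -0.3]
grip_width: 0.0847
gripper_force: 0.0
```

```bash
cat >> h.py <<'E'
C0=np.array([.5447,.1173]); YAW=-32.4
def tabs(d,save=None):
    "tab tips: farthest wood contour points; ray cast onto each wall's middle plane"
    hsv=cv2.cvtColor(d["pixels"],cv2.COLOR_RGB2HSV); m=((hsv[:,:,1]>60)&(hsv[:,:,0]<30)).astype(np.uint8)*255
    m=cv2.morphologyEx(m,cv2.MORPH_OPEN,np.ones((3,3))); n,l,st,ce=cv2.connectedComponentsWithStats(m)
    u,v=proj(d,[*C0,.06]); mm=cv2.morphologyEx(m,cv2.MORPH_CLOSE,np.ones((7,7)))
    cs,_=cv2.findContours(mm,cv2.RETR_EXTERNAL,cv2.CHAIN_APPROX_NONE)
    k=max([c for c in cs if cv2.pointPolygonTest(c,(float(u),float(v)),True)>-60],key=cv2.contourArea)[:,0].astype(float)
    out={}
    for w in range(4):
        a=np.radians(YAW+90*w); nn=np.array([np.cos(a),np.sin(a),0]); h=np.array([-nn[1],nn[0],0])
        p0=proj(d,[*C0,.008]); p1=proj(d,np.array([*C0,.045])+nn*.12); ax=(p1-p0)/np.linalg.norm(p1-p0)
        # the tip: contour points of greatest reach along this wall's image direction, within a band
        r=(k-p0)@ax; q=np.abs((k-p0)@np.array([-ax[1],ax[0]])); s=(q<18); top=r[s].max(); tip=k[s&(r>top-2.0)].mean(0)+0
        c,vv=ray(d,tip); P0=np.array([*C0,0]); t=((P0-c)@h)/(vv@h); P=c+vv*t
        x=(P-P0)@nn-.054; z=P[2]-.008
        out[w+1]=(tip.round(1).tolist(),round(float(x),4),round(float(z),4),round(float(np.hypot(x,z)),4),round(float(np.arctan2(z,x)),3))
    return out
E
python3 - <<'E'
from h import *
d=env.get_image("wrist"); cv2.imwrite("pics/w14.png",d["pixels"][:,:,::-1]); print(env.observe()["position"])
for k,v in tabs(d).items(): print(k,v)
E
```

```text
[0.57385391 0.1237466  0.24932022]
1 ([395.0, 123.2], 0.0718, 0.035, 0.0799, 0.453)
2 ([254.1, 123.9], 0.0695, 0.0332, 0.077, 0.446)
3 ([263.2, 248.4], 0.068, 0.0341, 0.0761, 0.465)
4 ([382.8, 250.2], 0.065, 0.0422, 0.0775, 0.576)
```

The tab tips fit the 78 mm length well (76 to 80 mm). The wall angles are 0.45, 0.45, 0.47 and 0.58 rad. Now I plan the arcs.

```bash
cat >> h.py <<'E'
S=.069
def pt(w,th,s=S):
    a=np.radians(YAW+90*(w-1)); n=np.array([np.cos(a),np.sin(a)])
    r=.054+s*np.cos(th)+.0025*np.sin(th); z=.008+s*np.sin(th)-.0025*np.cos(th)
    return np.r_[C0+n*r,z-.030]
def goto(w,th,yaw): go(*pt(w,th)[:2],yaw,pt(w,th)[2])
def arc(th0,th1=1.59,n=9):
    t=np.linspace(th0,th1,n+1); r=.054+S*np.cos(t)+.0025*np.sin(t); z=.008+S*np.sin(t)-.0025*np.cos(t)
    print("dr",np.diff(r).round(4).tolist()); print("dz",(-np.diff(z)).round(4).tolist())
E
python3 - <<'E'
from h import *
goto(1,.45,-32.4); arc(.45); arc(.58)
E
```

```text
yaw 12.79 shift [0.0532 0.0831 0.2434] dist 0.263 turn 45.19
dr [-0.004, -0.005, -0.0058, -0.0066, -0.0073, -0.0078, -0.0083, -0.0086, -0.0087]
dz [-0.0078, -0.0072, -0.0065, -0.0057, -0.0048, -0.0039, -0.0029, -0.0018, -0.0007]
dr [-0.0044, -0.0051, -0.0057, -0.0062, -0.0067, -0.0071, -0.0074, -0.0076, -0.0077]
dz [-0.0064, -0.0059, -0.0053, -0.0046, -0.0039, -0.0031, -0.0023, -0.0014, -0.0006]
```

>>> nudge_tcp:
  deltas: {"dx": [0.0266,0.0266,0,0,0,0,0,0,0,0],"dy": [0.0415,0.0416,0,0,0,0,0,0,0,0],"dz": [0,0,0,0,0,0,0,0,0.04,0.04],"rz": [0,0,7.53,7.53,7.53,7.53,7.53,7.54,0,0],"finger_gap": [0.045,0.045,0.045,0.045,0.045,0.045,0.045,0.045,0.04,0.04]}
  squeeze: 40

```text
time_s: 34.05
position: [0.6443, 0.0543, 0.1695]
tool_rot: [[0.844, -0.536, 0.002], [-0.536, -0.844, -0.0], [0.002, -0.001, -1.0]]
ft_force: [0.3, -0.1, -0.9]
grip_width: 0.04
gripper_force: 0.0
```

>>> nudge_tcp:
  deltas: {"dx": [0,0,0],"dy": [0,0,0],"dz": [0.04,0.04,0],"rz": [0,0,0],"finger_gap": [0.04,0.04,0.04]}

```text
time_s: 34.35
position: [0.6411, 0.0545, 0.0846]
tool_rot: [[0.844, -0.537, -0.011], [-0.537, -0.844, 0.001], [-0.01, 0.005, -1.0]]
ft_force: [-0.9, -0.7, -0.2]
grip_width: 0.04
gripper_force: 0.0
```

```bash
python3 - <<'E'
from h import *
goto(1,.45,-32.4)
E
```

```text
yaw -32.47 shift [ 0.003  -0.0018  0.0788] dist 0.079 turn -0.07
```

>>> nudge_tcp:
  deltas: {"dx": [0,0,0,0,0,0],"dy": [0,0,0,0,0,0],"dz": [0.03,0.03,0.014,0,0,0],"rz": [0,0,0,0,0,0],"finger_gap": [0.04,0.04,0.04,0.04,0.04,0.04]}

```text
time_s: 34.95
position: [0.6452, 0.0542, 0.0182]
tool_rot: [[0.843, -0.538, 0.003], [-0.538, -0.843, -0.0], [0.003, -0.001, -1.0]]
ft_force: [0.7, -0.0, -0.2]
grip_width: 0.0403
gripper_force: 0.0
```

```bash
python3 - <<'E'
from h import *
goto(1,.45,-32.4)
E
```

```text
yaw -32.56 shift [-0.0015  0.0006  0.0125] dist 0.013 turn -0.16
```

>>> nudge_tcp:
  deltas: {"dx": [0,0,0,0],"dy": [0,0,0,0],"dz": [0,0,0,0],"rz": [0,0,0,0],"finger_gap": [0.01,0.01,0.01,0.01]}
  squeeze: 50

```text
time_s: 35.35
position: [0.6441, 0.0542, 0.0164]
tool_rot: [[0.843, -0.538, 0.0], [-0.538, -0.843, -0.0], [0.0, -0.0, -1.0]]
ft_force: [-0.6, -0.6, 0.4]
grip_width: 0.0102
gripper_force: 0.0
```

I was 10 mm too high and the fingers closed above the tab. I'll open, go lower and close again.

>>> nudge_tcp:
  deltas: {"dx": [0,0,0,0,0,0,0],"dy": [0,0,0,0,0,0,0],"dz": [0,0,0,0,0.006,0.005,0],"rz": [0,0,0,0,0,0,0],"finger_gap": [0.04,0.04,0.04,0.04,0.04,0.04,0.04]}
  squeeze: 50

```text
time_s: 36.05
position: [0.6435, 0.0543, 0.0041]
tool_rot: [[0.843, -0.539, -0.002], [-0.539, -0.843, 0.0], [-0.002, 0.001, -1.0]]
ft_force: [-0.5, -0.5, -0.0]
grip_width: 0.0399
gripper_force: 0.0
```

>>> nudge_tcp:
  deltas: {"dx": [0,0,0,0],"dy": [0,0,0,0],"dz": [0,0,0,0],"rz": [0,0,0,0],"finger_gap": [0.01,0.01,0.01,0.01]}
  squeeze: 50

```text
time_s: 36.45
position: [0.6435, 0.0531, 0.0051]
tool_rot: [[0.842, -0.539, -0.002], [-0.539, -0.842, -0.002], [-0.0, 0.002, -1.0]]
ft_force: [-2.3, -5.4, -1.6]
grip_width: 0.0196
gripper_force: 48.9
```

Pinched the tab (about 20 mm, 49 N). Now I swing it up.

>>> nudge_tcp:
  deltas: {"dx": [-0.004,-0.005,-0.0058,-0.0066,-0.0073,-0.0078,-0.0083,-0.0086,-0.0087,0],"dy": [0,0,0,0,0,0,0,0,0,0],"dz": [-0.0078,-0.0072,-0.0065,-0.0057,-0.0048,-0.0039,-0.0029,-0.0018,-0.0007,0],"rz": [0,0,0,0,0,0,0,0,0,0],"finger_gap": [0.01,0.01,0.01,0.01,0.01,0.01,0.01,0.01,0.01,0.01]}
  squeeze: 50

```text
time_s: 37.45
position: [0.5918, 0.0864, 0.0483]
tool_rot: [[0.843, -0.538, 0.002], [-0.538, -0.843, -0.003], [0.004, 0.002, -1.0]]
ft_force: [-3.0, -9.1, 8.1]
grip_width: 0.0149
gripper_force: 48.7
```

>>> nudge_tcp:
  deltas: {"dx": [0,0],"dy": [0,0],"dz": [0,0],"rz": [0,0],"finger_gap": [0.01,0.01]}

```text
time_s: 37.65
position: [0.5924, 0.086, 0.0481]
tool_rot: [[0.843, -0.538, 0.002], [-0.538, -0.843, -0.003], [0.004, 0.001, -1.0]]
ft_force: [-2.7, -8.6, 7.9]
grip_width: 0.0146
gripper_force: 49.6
```

```bash
python3 - <<'E'
from h import *
goto(1,1.57,-32.4)
E
```

```text
yaw -32.57 shift [-0.0005 -0.0009  0.0011] dist 0.001 turn -0.17
```

>>> nudge_tcp:
  deltas: {"dx": [0,0,0,0,0,0,0,-0.02,0,0],"dy": [0,0,0,0,0,0,0,0,0,0],"dz": [0,0,0,-0.02,-0.045,-0.045,-0.045,-0.02,0,0],"rz": [0,0,0,0,0,0,0,0,0,0],"finger_gap": [0.035,0.035,0.035,0.035,0.04,0.04,0.045,0.085,0.085,0.085]}
  squeeze: 50

```text
time_s: 38.65
position: [0.5747, 0.0987, 0.221]
tool_rot: [[0.843, -0.538, -0.0], [-0.538, -0.843, 0.0], [-0.0, 0.0, -1.0]]
ft_force: [-0.6, -0.2, 0.2]
grip_width: 0.0847
gripper_force: 0.0
```

```bash
python3 - <<'E'
from h import *
d=env.get_image("wrist"); cv2.imwrite("pics/w15.png",d["pixels"][:,:,::-1]); print(env.observe()["position"])
for k,v in tabs(d).items(): print(k,v)
c,_=ray(d,(0,0)); print(c, proj(d,[*(C0+.054*np.array([.844,-.536])),.086]),proj(d,[*(C0+.054*np.array([.844,-.536])),.008]))
E
```

```text
[0.57466447 0.09840978 0.22018472]
1 ([323.5, 149.4], 0.0257, 0.1303, 0.1328, 1.376)
2 ([226.4, 201.4], 0.0695, 0.0312, 0.0762, 0.422)
3 ([324.9, 284.8], -0.1902, 0.408, 0.4501, 2.007)
4 ([420.0, 205.0], 0.0634, 0.0464, 0.0786, 0.632)
[0.64172322 0.05557572 0.38524922] [323.57881875 166.71238514] [323.57594861 154.78057639]
```

```bash
python3 - <<'E'
from h import *
goto(3,.46,-32.4); arc(.46)
E
```

```text
yaw -32.57 shift [-0.152   0.0003  0.2141] dist 0.263 turn -0.17
dr [-0.0041, -0.005, -0.0058, -0.0066, -0.0072, -0.0078, -0.0082, -0.0085, -0.0086]
dz [-0.0077, -0.0071, -0.0064, -0.0056, -0.0048, -0.0038, -0.0028, -0.0018, -0.0007]
```

>>> nudge_tcp:
  deltas: {"dx": [-0.038,-0.038,-0.038,-0.038,0,0,0,0,0,0],"dy": [0,0,0,0,0,0,0,0,0,0],"dz": [0,0,0,0,0.045,0.045,0.045,0.04,0.02,0],"rz": [0,0,0,0,0,0,0,0,0,0],"finger_gap": [0.045,0.045,0.045,0.04,0.04,0.04,0.04,0.04,0.04,0.04]}
  squeeze: 50

```text
time_s: 39.7
position: [0.4448, 0.1797, 0.023]
tool_rot: [[0.842, -0.539, -0.008], [-0.539, -0.842, -0.001], [-0.006, 0.005, -1.0]]
ft_force: [0.3, 0.4, 0.5]
grip_width: 0.0402
gripper_force: 0.0
```

>>> nudge_tcp:
  deltas: {"dx": [0,0],"dy": [0,0],"dz": [0,0],"rz": [0,0],"finger_gap": [0.04,0.04]}

```text
time_s: 39.9
position: [0.4475, 0.1803, 0.0274]
tool_rot: [[0.843, -0.539, 0.002], [-0.539, -0.843, 0.0], [0.001, -0.001, -1.0]]
ft_force: [-0.9, 0.1, 0.1]
grip_width: 0.0402
gripper_force: 0.0
```

```bash
python3 - <<'E'
from h import *
goto(3,.46,-32.4)
E
```

```text
yaw -32.58 shift [-0.0012  0.0012  0.021 ] dist 0.021 turn -0.18
```

>>> nudge_tcp:
  deltas: {"dx": [-0.001,0,0,0],"dy": [0.001,0,0,0],"dz": [0.011,0.01,0,0],"rz": [0,0,0,0],"finger_gap": [0.04,0.04,0.04,0.04]}
  squeeze: 50

```text
time_s: 40.3
position: [0.4457, 0.18, 0.0059]
tool_rot: [[0.843, -0.539, 0.0], [-0.539, -0.843, 0.0], [0.0, -0.0, -1.0]]
ft_force: [-0.2, -0.2, 0.4]
grip_width: 0.0398
gripper_force: 0.0
```

>>> nudge_tcp:
  deltas: {"dx": [0,0,0,0],"dy": [0,0,0,0],"dz": [0,0,0,0],"rz": [0,0,0,0],"finger_gap": [0.01,0.01,0.01,0.01]}
  squeeze: 50

```text
time_s: 40.7
position: [0.4451, 0.1796, 0.0056]
tool_rot: [[0.843, -0.538, -0.001], [-0.538, -0.843, -0.001], [-0.0, 0.001, -1.0]]
ft_force: [-2.3, -4.6, 2.2]
grip_width: 0.0195
gripper_force: 48.9
```

>>> nudge_tcp:
  deltas: {"dx": [0.0041,0.005,0.0058,0.0066,0.0072,0.0078,0.0082,0.0085,0.0086,0],"dy": [0,0,0,0,0,0,0,0,0,0],"dz": [-0.0077,-0.0071,-0.0064,-0.0056,-0.0048,-0.0038,-0.0028,-0.0018,-0.0007,0],"rz": [0,0,0,0,0,0,0,0,0,0],"finger_gap": [0.01,0.01,0.01,0.01,0.01,0.01,0.01,0.01,0.01,0.01]}
  squeeze: 50

```text
time_s: 41.7
position: [0.4982, 0.1459, 0.0478]
tool_rot: [[0.842, -0.539, 0.0], [-0.539, -0.842, -0.0], [0.001, 0.0, -1.0]]
ft_force: [-8.1, -5.0, 10.4]
grip_width: 0.0169
gripper_force: 48.6
```

>>> nudge_tcp:
  deltas: {"dx": [0,0],"dy": [0,0],"dz": [0,0],"rz": [0,0],"finger_gap": [0.01,0.01]}

```text
time_s: 41.9
position: [0.4975, 0.1463, 0.0478]
tool_rot: [[0.842, -0.539, 0.0], [-0.539, -0.842, -0.0], [0.0, 0.0, -1.0]]
ft_force: [-7.8, -4.4, 10.1]
grip_width: 0.0169
gripper_force: 49.2
```

```bash
python3 - <<'E'
from h import *
goto(3,1.57,-32.4)
E
```

```text
yaw -32.61 shift [-0.0012 -0.0008  0.0008] dist 0.002 turn -0.21
```

>>> nudge_tcp:
  deltas: {"dx": [0,0,0,0,0,0,0,0,0,0],"dy": [0,0,0,0,0,0,0,0,0,0],"dz": [0,0,0,-0.02,-0.045,-0.045,-0.045,0,0,0],"rz": [0,0,0,0,0,0,0,-7.5,-7.5,-7.5],"finger_gap": [0.035,0.035,0.035,0.035,0.04,0.04,0.045,0.085,0.085,0.085]}
  squeeze: 50

```text
time_s: 42.9
position: [0.4979, 0.1469, 0.2018]
tool_rot: [[0.986, -0.17, 0.002], [-0.17, -0.986, 0.0], [0.002, -0.001, -1.0]]
ft_force: [0.3, 1.0, -0.1]
grip_width: 0.0842
gripper_force: 0.0
```

>>> nudge_tcp:
  deltas: {"dx": [0,0,0,0,0,0,0,0,0,0],"dy": [0,0,0,0,0,0,0,0,0,0],"dz": [0,0,0,0,0,0,0,0,0,0],"rz": [-7.5,-7.5,-7.5,-7.5,-7.5,-7.5,-7.5,-7.5,-7.5,0],"finger_gap": [0.085,0.085,0.085,0.085,0.085,0.085,0.085,0.085,0.085,0.085]}

```text
time_s: 43.9
position: [0.4978, 0.1468, 0.2015]
tool_rot: [[0.537, 0.843, 0.001], [0.843, -0.537, 0.0], [0.001, 0.001, -1.0]]
ft_force: [0.5, 0.2, 0.5]
grip_width: 0.0849
gripper_force: 0.0
```

```bash
python3 - <<'E'
from h import *
goto(2,.44,57.6); arc(.44)
E
```

```text
yaw 57.49 shift [0.1176 0.0551 0.1964] dist 0.235 turn -0.11
dr [-0.004, -0.0049, -0.0058, -0.0066, -0.0073, -0.0079, -0.0083, -0.0086, -0.0088]
dz [-0.0079, -0.0073, -0.0066, -0.0058, -0.0049, -0.0039, -0.0029, -0.0018, -0.0007]
```

>>> nudge_tcp:
  deltas: {"dx": [0.0392,0.0392,0.0392,0,0],"dy": [0.0184,0.0184,0.0184,0,0],"dz": [0,0,0,0,0],"rz": [0,0,0,0,0],"finger_gap": [0.085,0.085,0.085,0.085,0.085]}

```text
time_s: 44.4
position: [0.6076, 0.2164, 0.2003]
tool_rot: [[0.54, 0.842, -0.001], [0.842, -0.54, -0.0], [-0.001, -0.001, -1.0]]
ft_force: [-0.0, -0.5, 0.3]
grip_width: 0.0849
gripper_force: 0.0
```

```bash
python3 - <<'E'
from h import *
d=env.get_image("wrist"); cv2.imwrite("pics/w16.png",d["pixels"][:,:,::-1])
for k,v in tabs(d).items(): print(k,v)
# upright tabs: wood beyond the stack; extent of wood in the columns of the tabs, tip corners by ray onto wall planes
hsv=cv2.cvtColor(d["pixels"],cv2.COLOR_RGB2HSV)
for w in (1,3):
    a=np.radians(YAW+90*(w-1)); n=np.array([np.cos(a),np.sin(a)])
    for th in (1.3,1.57): print(w,th,[proj(d,[*(C0+n*(.054+s*np.cos(th))),.008+s*np.sin(th)]).round(1).tolist() for s in (0,.05,.078)])
goto(2,.44,57.6)
E
```

```text
1 ([386.8, 280.0], 0.0205, 0.0617, 0.065, 1.25)
2 ([323.1, 172.2], 0.1122, 0.2191, 0.2461, 1.098)
3 ([262.2, 280.5], 0.0195, 0.0617, 0.0648, 1.264)
4 ([324.9, 346.8], -0.9005, 1.0021, 1.3472, 2.303)
1 1.3 [[362.8, 254.6], [378.7, 273.7], [389.6, 286.8]]
1 1.57 [[362.8, 254.6], [368.1, 274.6], [371.8, 288.4]]
3 1.3 [[285.3, 254.9], [269.5, 274.1], [258.7, 287.3]]
3 1.57 [[285.3, 254.9], [280.1, 274.9], [276.5, 288.7]]
yaw 57.31 shift [0.0008 0.0003 0.1959] dist 0.196 turn -0.29
```

```bash
python3 - <<'E'
from h import *
im=cv2.imread("pics/w16.png"); hsv=cv2.cvtColor(im,cv2.COLOR_BGR2HSV)
for v in (262,270,276,280,284,288,292,296):
    print(v,"S",hsv[v,354:402:2,1].tolist()); print("   V",hsv[v,354:402:2,2].tolist())
print("wall 3")
for v in (270,276,280,284,288,292):
    print(v,"S",hsv[v,248:294:2,1].tolist()); print("   V",hsv[v,248:294:2,2].tolist())
E
```

```text
262 S [109, 112, 110, 108, 89, 98, 114, 114, 112, 111, 113, 110, 98, 43, 29, 29, 29, 29, 30, 29, 29, 29, 29, 29]
   V [98, 98, 100, 99, 106, 83, 74, 74, 73, 76, 77, 130, 183, 177, 177, 176, 177, 177, 178, 177, 178, 177, 177, 177]
270 S [109, 111, 109, 64, 44, 105, 113, 112, 110, 110, 111, 109, 109, 85, 35, 28, 29, 29, 29, 29, 29, 28, 29, 29]
   V [98, 99, 98, 80, 76, 75, 72, 73, 72, 74, 76, 77, 84, 96, 153, 176, 177, 177, 178, 178, 177, 175, 176, 177]
276 S [111, 112, 110, 52, 43, 115, 113, 113, 110, 110, 109, 113, 113, 111, 111, 87, 38, 29, 28, 30, 29, 29, 29, 28]
   V [101, 96, 97, 78, 77, 73, 72, 72, 72, 74, 75, 72, 72, 78, 83, 94, 153, 178, 180, 179, 178, 178, 178, 179]
280 S [102, 105, 109, 60, 52, 113, 115, 110, 111, 109, 112, 112, 112, 113, 109, 113, 105, 59, 28, 30, 29, 29, 29, 29]
   V [168, 146, 101, 81, 79, 72, 71, 72, 71, 75, 75, 73, 73, 72, 77, 104, 153, 170, 179, 179, 178, 178, 177, 177]
284 S [103, 102, 104, 107, 86, 108, 113, 115, 113, 114, 112, 110, 118, 110, 115, 110, 99, 48, 30, 29, 29, 29, 30, 28]
   V [169, 170, 165, 121, 98, 73, 70, 71, 72, 74, 98, 132, 78, 72, 
[... 1431 characters left out ...]
, 173]
284 S [29, 29, 30, 28, 28, 30, 29, 75, 104, 107, 107, 109, 106, 104, 107, 108, 107, 107, 107, 103, 101, 101, 102]
   V [177, 178, 179, 179, 179, 178, 177, 160, 165, 145, 133, 136, 142, 160, 141, 139, 138, 138, 143, 139, 170, 179, 173]
288 S [28, 30, 29, 29, 27, 30, 29, 55, 104, 106, 108, 96, 97, 105, 108, 106, 105, 108, 105, 80, 86, 99, 102]
   V [179, 180, 178, 177, 177, 178, 177, 152, 154, 142, 137, 144, 161, 161, 142, 139, 138, 139, 143, 125, 143, 150, 145]
292 S [29, 27, 29, 29, 29, 29, 29, 47, 105, 103, 76, 34, 80, 103, 106, 107, 108, 105, 84, 35, 38, 100, 108]
   V [178, 178, 177, 177, 177, 177, 177, 162, 156, 163, 151, 173, 166, 163, 147, 141, 139, 138, 127, 103, 101, 122, 125]
```

At this view the tab tips are at columns 384.5 (wall 1) and 266.5 (wall 3). Upright would be 372 and 276.5, so both walls stand at about 1.4 rad and need a final push inward. Wall 2 next, swinging a little farther.

>>> nudge_tcp:
  deltas: {"dx": [0.0008,0,0,0,0,0,0],"dy": [0,0,0,0,0,0,0],"dz": [0.045,0.045,0.045,0.045,0.015,0,0],"rz": [0,0,0,0,0,0,0],"finger_gap": [0.04,0.04,0.04,0.04,0.04,0.04,0.04]}
  squeeze: 50

```text
time_s: 45.15
position: [0.6082, 0.2165, 0.0079]
tool_rot: [[0.539, 0.842, 0.002], [0.842, -0.539, 0.0], [0.001, 0.001, -1.0]]
ft_force: [0.3, 0.2, -0.6]
grip_width: 0.04
gripper_force: 0.0
```

```bash
python3 - <<'E'
from h import *
goto(2,.44,57.6)
E
```

```text
yaw 57.35 shift [-0.0003 -0.0004  0.0027] dist 0.003 turn -0.25
```

>>> nudge_tcp:
  deltas: {"dx": [0,0,0,0,0],"dy": [0,0,0,0,0],"dz": [0.003,0,0,0,0],"rz": [0,0,0,0,0],"finger_gap": [0.04,0.01,0.01,0.01,0.01]}
  squeeze: 50

```text
time_s: 45.65
position: [0.6084, 0.217, 0.0039]
tool_rot: [[0.538, 0.843, 0.002], [0.843, -0.538, 0.0], [0.001, 0.001, -1.0]]
ft_force: [2.6, 2.1, 2.5]
grip_width: 0.02
gripper_force: 48.9
```

>>> nudge_tcp:
  deltas: {"dx": [-0.004,-0.0049,-0.0058,-0.0066,-0.0073,-0.0079,-0.0083,-0.0086,-0.0088,0],"dy": [0,0,0,0,0,0,0,0,0,0],"dz": [-0.0079,-0.0073,-0.0066,-0.0058,-0.0049,-0.0039,-0.0029,-0.0018,-0.0007,0],"rz": [0,0,0,0,0,0,0,0,0,0],"finger_gap": [0.01,0.01,0.01,0.01,0.01,0.01,0.01,0.01,0.01,0.01]}
  squeeze: 50

```text
time_s: 46.65
position: [0.5745, 0.164, 0.0463]
tool_rot: [[0.539, 0.842, 0.002], [0.842, -0.539, 0.001], [0.002, 0.001, -1.0]]
ft_force: [3.2, 1.8, -0.0]
grip_width: 0.0188
gripper_force: 48.8
```

>>> nudge_tcp:
  deltas: {"dx": [-0.005,-0.003,0],"dy": [0,0,0],"dz": [0,0,0],"rz": [0,0,0],"finger_gap": [0.01,0.01,0.01]}

```text
time_s: 46.95
position: [0.5706, 0.158, 0.0465]
tool_rot: [[0.539, 0.842, 0.003], [0.842, -0.539, 0.001], [0.002, 0.002, -1.0]]
ft_force: [2.9, 3.0, 6.9]
grip_width: 0.0184
gripper_force: 48.6
```

>>> nudge_tcp:
  deltas: {"dx": [0,0,0,0,0,0,0,0],"dy": [0,0,0,0,0,0,0,0],"dz": [0,0,0,-0.02,-0.045,-0.045,-0.04,0],"rz": [0,0,0,0,0,0,0,0],"finger_gap": [0.035,0.035,0.035,0.035,0.04,0.04,0.045,0.045]}
  squeeze: 50

```text
time_s: 47.75
position: [0.5718, 0.1578, 0.2006]
tool_rot: [[0.538, 0.843, 0.01], [0.843, -0.538, 0.001], [0.006, 0.008, -1.0]]
ft_force: [0.7, 0.2, 0.6]
grip_width: 0.045
gripper_force: 0.0
```

```bash
python3 - <<'E'
from h import *
goto(4,.6,57.6); arc(.6)
E
```

```text
yaw 57.43 shift [-0.1621 -0.0022  0.1848] dist 0.246 turn -0.17
dr [-0.0044, -0.0051, -0.0056, -0.0062, -0.0066, -0.007, -0.0073, -0.0075, -0.0076]
dz [-0.0062, -0.0057, -0.0051, -0.0044, -0.0037, -0.003, -0.0022, -0.0014, -0.0005]
```

>>> nudge_tcp:
  deltas: {"dx": [-0.0405,-0.0405,-0.0405,-0.0405,0,0,0,0,0,0],"dy": [-0.0005,-0.0005,-0.0005,-0.0005,0,0,0,0,0,0],"dz": [0,0,0,0,0.045,0.045,0.045,0.04,0,0],"rz": [0,0,0,0,0,0,0,0,0,0],"finger_gap": [0.045,0.045,0.045,0.04,0.04,0.04,0.04,0.04,0.04,0.04]}
  squeeze: 50

```text
time_s: 48.75
position: [0.481, 0.0222, 0.0204]
tool_rot: [[0.538, 0.843, -0.001], [0.843, -0.538, 0.0], [-0.001, -0.001, -1.0]]
ft_force: [-0.7, 0.9, 0.8]
grip_width: 0.0398
gripper_force: 0.0
```

```bash
python3 - <<'E'
from h import *
goto(4,.6,57.6)
E
```

```text
yaw 57.43 shift [0.0021 0.0028 0.0055] dist 0.007 turn -0.17
```

>>> nudge_tcp:
  deltas: {"dx": [0.001,0,0,0,0,0],"dy": [0.0025,0,0,0,0,0],"dz": [0.0055,0,0,0,0,0],"rz": [0,0,0,0,0,0],"finger_gap": [0.04,0.04,0.01,0.01,0.01,0.01]}
  squeeze: 50

```text
time_s: 49.35
position: [0.4837, 0.0214, 0.015]
tool_rot: [[0.538, 0.843, 0.0], [0.843, -0.538, -0.001], [-0.0, 0.001, -1.0]]
ft_force: [-2.7, -4.4, 6.1]
grip_width: 0.0203
gripper_force: 48.9
```

>>> nudge_tcp:
  deltas: {"dx": [0.0044,0.0051,0.0056,0.0062,0.0066,0.007,0.0073,0.0075,0.0076,0.004],"dy": [0,0,0,0,0,0,0,0,0,0],"dz": [-0.0062,-0.0057,-0.0051,-0.0044,-0.0037,-0.003,-0.0022,-0.0014,-0.0005,0],"rz": [0,0,0,0,0,0,0,0,0,0],"finger_gap": [0.01,0.01,0.01,0.01,0.01,0.01,0.01,0.01,0.01,0.01]}
  squeeze: 50

```text
time_s: 50.35
position: [0.517, 0.0738, 0.0472]
tool_rot: [[0.538, 0.843, 0.0], [0.843, -0.538, -0.0], [-0.0, 0.0, -1.0]]
ft_force: [-2.0, -5.6, -3.4]
grip_width: 0.0195
gripper_force: 49.5
```

>>> nudge_tcp:
  deltas: {"dx": [0.004,0,0],"dy": [0,0,0],"dz": [0,0,0],"rz": [0,0,0],"finger_gap": [0.01,0.01,0.01]}

```text
time_s: 50.65
position: [0.5189, 0.0768, 0.047]
tool_rot: [[0.538, 0.843, 0.0], [0.843, -0.538, 0.0], [0.0, 0.0, -1.0]]
ft_force: [-0.8, -3.3, -1.0]
grip_width: 0.0198
gripper_force: 49.0
```

>>> nudge_tcp:
  deltas: {"dx": [0,0,0,0,0,0,-0.015,-0.015,0,0],"dy": [0,0,0,0,0,0,0,0,0,0],"dz": [0,0,0,-0.02,-0.045,-0.045,-0.04,0,0,0],"rz": [0,0,0,0,0,0,0,0,0,0],"finger_gap": [0.035,0.035,0.035,0.035,0.04,0.04,0.045,0.045,0.045,0.045]}
  squeeze: 50

```text
time_s: 51.65
position: [0.5023, 0.0515, 0.1957]
tool_rot: [[0.539, 0.842, -0.002], [0.842, -0.539, 0.001], [-0.0, -0.002, -1.0]]
ft_force: [0.7, 0.2, 0.3]
grip_width: 0.045
gripper_force: 0.0
```

```bash
cat >> h.py <<'E'
def upright(d,width=.004):
    "profiles outward along each wall's middle line, at tab-tip height: saturation vs lean angle of the tip"
    for w in range(1,5):
        a=np.radians(YAW+90*(w-1)); n=np.array([np.cos(a),np.sin(a)]); h=np.array([-n[1],n[0]])
        hsv=cv2.cvtColor(d["pixels"],cv2.COLOR_RGB2HSV); out=[]
        for x in np.arange(-.012,.030,.0015):      # x outward from the hinge line on the plane z=.086
            P=[proj(d,[*(C0+n*(.054+x)+h*y),.086]) for y in np.linspace(-width,width,5)]
            c=np.mean([hsv[int(round(v)),int(round(u)),1:] for u,v in P],0); out.append("%d:%d/%d"%(round(x*1e4),c[0],c[1]))
        print("wall",w,*out)
E
python3 - <<'E'
from h import *
d=env.get_image("wrist"); cv2.imwrite("pics/w17.png",d["pixels"][:,:,::-1]); print(ray(d,(0,0))[0]); upright(d)
E
```

```text
[0.54529862 0.11826986 0.35994595]
wall 1 -120:76/112 -105:105/82 -90:112/78 -75:112/76 -60:112/74 -45:111/74 -30:111/73 -15:111/75 0:111/76 15:110/77 30:110/73 45:111/72 60:109/72 75:111/74 90:112/74 105:110/74 120:111/77 135:108/120 150:102/168 165:94/173 180:50/176 195:28/180 210:27/180 225:28/179 240:28/179 255:28/178 270:28/178 285:27/179
wall 2 -120:104/126 -105:107/125 -90:108/123 -75:109/122 -60:108/123 -45:109/127 -30:108/125 -15:109/120 0:109/122 15:108/122 30:108/122 45:106/146 60:102/163 75:102/158 90:76/123 105:34/105 120:33/105 135:33/105 150:33/105 165:34/105 180:32/125 195:29/168 210:28/177 225:29/177 240:28/177 255:29/176 270:28/176 285:28/176
wall 3 -120:99/139 -105:105/141 -90:106/141 -75:106/139 -60:106/138 -45:107/137 -30:107/136 -15:107/140 0:106/142 15:107/140 30:107/135 45:107/135 60:107/136 75:107/136 90:108/133 105:110/113 120:111/93 135:110/99 150:108/104 165:70/104 180:35/107 195:33/107 210:33/107 225:33/107 240:32/129 255:30/163 270:28/179 285:29/182
wall 4 -120:91/102 -105:92/93 -90:111/80 -75:111/79 -60:111/79 -45:112/79 -30:111/78 -15:113/79 0:109/79 15:107/134 30:105/157 45:95/169 60:71/170 75:30/175 90:29/176 105:28/176 120:28/176 135:29/176 150:29/175 165:29/175 180:29/175 195:28/175 210:28/175 225:29/175 240:28/175 255:29/175 270:28/174 285:28/174
```

The tip offsets outward are 13 mm (wall 1), 4 mm (wall 2), 11 mm (wall 3) and 1 mm (wall 4), so the angles are 1.40, 1.52, 1.43 and 1.56. I'll re-pinch walls 2, 1 and 3 and finish them.

```bash
python3 - <<'E'
from h import *
goto(2,1.515,57.6)
E
```

```text
yaw 57.40 shift [0.1386 0.0004 0.1487] dist 0.203 turn -0.20
```

>>> nudge_tcp:
  deltas: {"dx": [0.0462,0.0462,0.0462,0,0,0,0,0,0],"dy": [0,0,0,0,0,0,0,0,0],"dz": [0,0,0,0.045,0.045,0.04,0.013,0,0],"rz": [0,0,0,0,0,0,0,0,0],"finger_gap": [0.04,0.04,0.04,0.04,0.04,0.04,0.04,0.04,0.04]}
  squeeze: 50

```text
time_s: 52.6
position: [0.5783, 0.1684, 0.0551]
tool_rot: [[0.538, 0.843, 0.002], [0.843, -0.538, 0.0], [0.001, 0.002, -1.0]]
ft_force: [-0.1, -0.1, 0.6]
grip_width: 0.04
gripper_force: 0.0
```

```bash
python3 - <<'E'
from h import *
goto(2,1.515,57.6)
E
```

```text
yaw 57.42 shift [-0.0009 -0.001   0.0083] dist 0.008 turn -0.18
```

>>> nudge_tcp:
  deltas: {"dx": [0,0,0,0,0,0],"dy": [-0.001,0,0,0,0,0],"dz": [0.008,0,0,0,0,0],"rz": [0,0,0,0,0,0],"finger_gap": [0.04,0.04,0.01,0.01,0.01,0.01]}
  squeeze: 50

```text
time_s: 53.2
position: [0.5774, 0.1686, 0.0466]
tool_rot: [[0.539, 0.843, 0.002], [0.843, -0.539, -0.0], [0.001, 0.002, -1.0]]
ft_force: [1.6, -1.2, 6.1]
grip_width: 0.0202
gripper_force: 49.1
```

>>> nudge_tcp:
  deltas: {"dx": [-0.003,-0.003,0,0],"dy": [0,0,0,0],"dz": [0,0,0,0],"rz": [0,0,0,0],"finger_gap": [0.01,0.01,0.01,0.01]}

```text
time_s: 53.6
position: [0.5747, 0.1642, 0.047]
tool_rot: [[0.539, 0.842, 0.004], [0.842, -0.539, 0.001], [0.003, 0.003, -1.0]]
ft_force: [3.1, 1.8, 7.3]
grip_width: 0.02
gripper_force: 49.1
```

>>> nudge_tcp:
  deltas: {"dx": [0,0,0,0,0,0,0,0,0,0],"dy": [0,0,0,0,0,0,0,0,0,0],"dz": [0,0,0,-0.02,-0.045,-0.045,-0.04,0,0,0],"rz": [0,0,0,0,0,0,0,7.5,7.5,7.5],"finger_gap": [0.035,0.035,0.035,0.035,0.04,0.04,0.04,0.04,0.04,0.04]}

```text
time_s: 54.6
position: [0.5729, 0.1637, 0.1956]
tool_rot: [[0.823, 0.568, -0.001], [0.568, -0.823, -0.0], [-0.001, -0.0, -1.0]]
ft_force: [-0.2, 0.2, 0.3]
grip_width: 0.0398
gripper_force: 0.0
```

>>> nudge_tcp:
  deltas: {"dx": [0,0,0,0,0,0,0,0,0,0],"dy": [0,0,0,0,0,0,0,0,0,0],"dz": [0,0,0,0,0,0,0,0,0,0],"rz": [7.5,7.5,7.5,7.5,7.5,7.5,7.5,7.5,7.5,0],"finger_gap": [0.04,0.04,0.04,0.04,0.04,0.04,0.04,0.04,0.04,0.04]}

```text
time_s: 55.6
position: [0.573, 0.1637, 0.1953]
tool_rot: [[0.842, -0.539, -0.001], [-0.539, -0.842, -0.0], [-0.001, 0.001, -1.0]]
ft_force: [1.1, 0.0, 0.2]
grip_width: 0.0399
gripper_force: 0.0
```

```bash
python3 - <<'E'
from h import *
goto(1,1.40,-32.4)
E
```

```text
yaw -32.65 shift [0.0695 0.0539 0.1497] dist 0.174 turn -0.25
```

>>> nudge_tcp:
  deltas: {"dx": [0.035,0.0345,0,0,0,0,0,0,0],"dy": [0.027,0.027,0,0,0,0,0,0,0],"dz": [0,0,0,0.045,0.045,0.04,0.013,0,0],"rz": [0,0,0,0,0,0,0,0,0],"finger_gap": [0.04,0.04,0.04,0.04,0.04,0.04,0.04,0.04,0.04]}
  squeeze: 50

```text
time_s: 56.5
position: [0.6038, 0.0809, 0.0545]
tool_rot: [[0.843, -0.537, 0.003], [-0.537, -0.843, -0.0], [0.002, -0.001, -1.0]]
ft_force: [0.3, -0.6, 0.6]
grip_width: 0.04
gripper_force: 0.0
```

```bash
python3 - <<'E'
from h import *
goto(1,1.40,-32.4)
E
```

```text
yaw -32.51 shift [-0.0013  0.001   0.009 ] dist 0.009 turn -0.11
```

>>> nudge_tcp:
  deltas: {"dx": [0,0,0,0,0,0],"dy": [0.001,0,0,0,0,0],"dz": [0.008,0,0,0,0,0],"rz": [0,0,0,0,0,0],"finger_gap": [0.04,0.04,0.01,0.01,0.01,0.01]}
  squeeze: 50

```text
time_s: 57.1
position: [0.6025, 0.0792, 0.0455]
tool_rot: [[0.843, -0.539, 0.001], [-0.539, -0.843, -0.001], [0.001, 0.0, -1.0]]
ft_force: [-2.1, -4.9, 5.7]
grip_width: 0.0202
gripper_force: 49.0
```

>>> nudge_tcp:
  deltas: {"dx": [-0.0045,-0.0045,-0.0045,0,0],"dy": [0,0,0,0,0],"dz": [-0.0005,-0.0003,0,0,0],"rz": [0,0,0,0,0],"finger_gap": [0.01,0.01,0.01,0.01,0.01]}

```text
time_s: 57.6
position: [0.5921, 0.086, 0.0469]
tool_rot: [[0.843, -0.538, 0.004], [-0.538, -0.843, -0.002], [0.004, 0.0, -1.0]]
ft_force: [-0.4, -7.2, 7.5]
grip_width: 0.0199
gripper_force: 49.4
```

>>> nudge_tcp:
  deltas: {"dx": [0,0,0,0,0,0,0,0],"dy": [0,0,0,0,0,0,0,0],"dz": [0,0,0,-0.02,-0.045,-0.045,-0.04,0],"rz": [0,0,0,0,0,0,0,0],"finger_gap": [0.035,0.035,0.035,0.035,0.04,0.04,0.04,0.04]}

```text
time_s: 58.4
position: [0.5929, 0.0875, 0.2013]
tool_rot: [[0.843, -0.538, 0.011], [-0.538, -0.843, -0.0], [0.009, -0.006, -1.0]]
ft_force: [0.2, 0.7, -1.1]
grip_width: 0.0401
gripper_force: 0.0
```

```bash
python3 - <<'E'
from h import *
goto(3,1.43,-32.4)
E
```

```text
yaw -32.56 shift [-0.1243  0.0019  0.1542] dist 0.198 turn -0.16
```

>>> nudge_tcp:
  deltas: {"dx": [-0.041,-0.041,-0.041,0,0,0,0,0,0,0],"dy": [0.0006,0.0006,0.0006,0,0,0,0,0,0,0],"dz": [0,0,0,0,0.045,0.045,0.04,0.013,0,0],"rz": [0,0,0,0,0,0,0,0,0,0],"finger_gap": [0.04,0.04,0.04,0.04,0.04,0.04,0.04,0.04,0.04,0.04]}
  squeeze: 50

```text
time_s: 59.4
position: [0.4868, 0.1519, 0.0528]
tool_rot: [[0.843, -0.539, 0.0], [-0.539, -0.843, 0.0], [0.0, -0.0, -1.0]]
ft_force: [0.5, -0.9, 0.5]
grip_width: 0.0402
gripper_force: 0.0
```

```bash
python3 - <<'E'
from h import *
goto(3,1.43,-32.4)
E
```

```text
yaw -32.58 shift [ 0.0013 -0.0019  0.0068] dist 0.007 turn -0.18
```

>>> nudge_tcp:
  deltas: {"dx": [0,0,0,0,0,0],"dy": [-0.0019,0,0,0,0,0],"dz": [0.006,0,0,0,0,0],"rz": [0,0,0,0,0,0],"finger_gap": [0.04,0.04,0.01,0.01,0.01,0.01]}
  squeeze: 50

```text
time_s: 60.0
position: [0.4868, 0.153, 0.0472]
tool_rot: [[0.843, -0.538, -0.001], [-0.538, -0.843, -0.001], [0.0, 0.001, -1.0]]
ft_force: [-4.0, -4.5, 6.3]
grip_width: 0.0197
gripper_force: 48.6
```

>>> nudge_tcp:
  deltas: {"dx": [0.004,0.004,0.004,0,0],"dy": [0,0,0,0,0],"dz": [-0.0005,-0.0003,0,0,0],"rz": [0,0,0,0,0],"finger_gap": [0.01,0.01,0.01,0.01,0.01]}

```text
time_s: 60.5
position: [0.4965, 0.1467, 0.0483]
tool_rot: [[0.842, -0.539, -0.001], [-0.539, -0.842, -0.0], [-0.001, 0.001, -1.0]]
ft_force: [-6.3, -3.0, 10.4]
grip_width: 0.0201
gripper_force: 49.5
```

>>> nudge_tcp:
  deltas: {"dx": [0,0,0,0,0,0,-0.015,0,0],"dy": [0,0,0,0,0,0,0,0,0],"dz": [0,0,0,-0.02,-0.045,-0.045,-0.04,0,0],"rz": [0,0,0,0,0,0,0,0,0],"finger_gap": [0.035,0.035,0.035,0.035,0.04,0.04,0.04,0.04,0.04]}

```text
time_s: 61.4
position: [0.4847, 0.1553, 0.1976]
tool_rot: [[0.843, -0.538, 0.001], [-0.538, -0.843, 0.0], [0.001, -0.001, -1.0]]
ft_force: [-0.1, -0.2, -1.0]
grip_width: 0.0399
gripper_force: 0.0
```

```bash
python3 - <<'E'
from h import *
d=env.get_image("wrist"); cv2.imwrite("pics/w18.png",d["pixels"][:,:,::-1]); print(ray(d,(0,0))[0]); upright(d)
E
```

```text
[0.55144601 0.11218446 0.36192834]
wall 1 -120:106/102 -105:88/102 -90:105/74 -75:108/71 -60:111/69 -45:109/70 -30:112/71 -15:111/68 0:110/69 15:111/74 30:107/137 45:102/167 60:96/170 75:42/170 90:28/178 105:27/178 120:28/178 135:28/178 150:28/178 165:28/178 180:29/178 195:28/178 210:27/179 225:29/179 240:28/178 255:29/178 270:28/177 285:29/177
wall 2 -120:105/122 -105:108/120 -90:107/120 -75:109/122 -60:108/119 -45:110/118 -30:108/119 -15:105/145 0:102/166 15:103/165 30:91/138 45:41/108 60:33/107 75:32/107 90:32/106 105:32/106 120:32/106 135:32/106 150:31/115 165:30/159 180:28/178 195:27/180 210:28/179 225:29/179 240:28/179 255:28/179 270:28/179 285:29/179
wall 3 -120:106/136 -105:107/134 -90:107/133 -75:107/135 -60:107/136 -45:108/133 -30:108/132 -15:107/133 0:107/133 15:105/150 30:103/162 45:102/164 60:99/154 75:45/112 90:32/107 105:32/107 120:31/106 135:33/107 150:33/108 165:32/111 180:32/130 195:30/162 210:28/181 225:28/182 240:28/181 255:28/182 270:28/183 285:28/183
wall 4 -120:100/103 -105:83/101 -90:110/72 -75:111/70 -60:112/69 -45:112/71 -30:110/70 -15:110/70 0:110/72 15:111/106 30:103/162 45:100/168 60:74/172 75:30/175 90:28/175 105:29/175 120:28/176 135:28/175 150:28/175 165:28/175 180:28/175 195:28/174 210:28/175 225:29/175 240:28/175 255:28/175 270:29/174 285:28/174
```

All four tab tips are within 2.5 mm of plumb (about 1.54, 1.59, 1.55 and 1.55 rad). The gripper is clear above the box, so I'm handing in.

>>> nudge_tcp:
  deltas: {"dx": [0,0,0],"dy": [0,0,0],"dz": [-0.03,0,0],"rz": [0,0,0],"finger_gap": [0.04,0.04,0.04]}

```text
time_s: 61.75
position: [0.4847, 0.1549, 0.2261]
tool_rot: [[0.843, -0.539, -0.002], [-0.539, -0.843, -0.0], [-0.001, 0.001, -1.0]]
ft_force: [0.1, -0.6, -0.2]
grip_width: 0.04
gripper_force: 0.0
```

```bash
python3 -c "
from rig import env
print(env.close_job())"
```

```text
the job is handed in; nothing more can be done
None
```

I handed in the job at 62 s: all three flanges found lie flat on the studs and, raised after that, the four walls measure 1.54 to 1.59 rad (1.57 is upright); no verdict was returned.

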